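# Clamp a plaster mould in the pottery bench press

### The job

Gently slide the bat with the plaster mould along the press channel until it is fully home against the end stop. Then turn the spoked capstan clockwise (seen from above), pushing spoke after spoke with light, steady force, until you feel the press foot first bite on the mould, and give it a quarter turn more and no further. Leave the mould clamped like that and let go, without disturbing the things standing around.

Things in the scene. Friction and masses are not known exactly. Their poses are not given: they have to be found in the camera images.
- press: Fixed bench press bed, grey plate 250 x 290 x 20 mm (local x -125..125, y -200..90). Origin on the table under the screw axis, z up. A channel along local y between steel rails (inner faces x = +-62 mm, tops at 34 mm) is open at -y and closed at +y by a rigid stop bar (face at y = +75 mm, top at 42 mm). The bat is pushed along local +y.
- head: Fixed frame of the press with all it carries (capstan, screw, foot). Origin on the vertical screw axis at the spokes' height, 220 mm above the table; axes as the press. Two 22 mm columns at local x = +-98 mm; cross beam along x, 236 x 50 mm, top 178 mm (nuts 184 mm) above the table.
- capstan (a joint): Angle (rad) of the steel capstan on the press; grows clockwise from above and lowers the foot 5 mm per rad. Starts at 0 to 0.8; may turn over a full turn. Four level spokes 90 degrees apart, 14 mm thick, centre lines 220 mm above the table; at 0 one points to the press's local +x. Dry friction of about 0.65 N m (7.5 N at 85 mm out) resists and holds it; a pusher that stops feels 0.2 less.
- hub (a point): Top centre of the capstan hub, on the screw axis, 234 mm above the table. Hub radius 22 mm, widening below the spokes to 30 mm (under 198 mm above the table). The plain stem (r 12 mm) stands up through it to 240 mm at most. Spokes are free from 25 to 94 mm from the axis.
- ball (a point): Centre of the black ball (24 mm dia.) at the end of the spoke that points to the press's local +x at capstan angle 0; 106 mm from the axis, 220 mm above the table; turns with the capstan.
- post (a point): Centre of the wooden post (24 mm dia., 50 mm tall, 30 to 80 mm above the table) near the -y end of the loose bat (wood, 120 x 280 x 10 mm, 2 mm side play in the channel), 20 mm from that end. Push the bat by it. Fully home it lies at local y = -185 mm of the press; it starts 50 to 110 mm short. Sliding takes 3 to 8 N (0.9 kg).
- mould: The loose bat with its two-part white plaster mould (100 x 110 mm, top 80 mm above the table). Origin at the bat's underside below the mould's centre; fully home it is under the screw axis. Axes as the press.
- mould_top (a point): Top centre of the mould, where the round foot (60 mm, preloaded spring, set out by an unknown amount) lands after 0.8 to 4.2 rad of turning. At that bite the turning torque jumps by about 0.3 N m within 0.3 rad (63 N on the mould), then climbs 0.09 N m (18 N) per rad: about 1.05 N m a quarter turn past the bite. Above 125 N it cracks.
- jar: White lidded jar, 52 mm dia., 75 mm tall, beyond the press; origin at its underside. Leave alone.
- cup: Terracotta cup, 60 mm dia., 80 mm tall, to the left of the press; origin at its underside. Leave alone.
- rib: Flat wooden rib 35 x 90 x 8 mm on the robot's side of the press; origin at its underside. Leave alone.
- iron: Bent steel trimming iron, 160 mm strip 18 mm wide with a 30 mm upturned end, to the left; origin at its underside. Leave alone.
- paddle: Flat wooden paddle about 250 mm long, 14 mm thick, to the right; origin at its underside. Leave alone.

How it is judged:
On the way, in this order (a step that is already met when the one before it is completed fails the run):
1. the bat is fully home: against the end stop within 2 mm, still unclamped (y of post in the frame of press above -0.187 m and z of post in the frame of press below 0.06 m and contact force between head and mould below 10 N), for 0.2 s.
2. the foot presses on the mould with 76 to 102 N (y of post in the frame of press above -0.187 m and z of post in the frame of press below 0.06 m and contact force between head and mould between 76 and 102 N), for 0.2 s.
At the end, for the whole second after the job is handed in: The bat is still fully home (within 2 mm of the stop) and at rest, and the press foot bears on the mould with 76 to 102 N (about 1 to 2.4 rad past first touch) (all of step 2 and linear speed of mould below 0.01 m/s).
It fails at once if the mould is overloaded by the press foot (above 125 N) (contact force between head and mould above 125 N).
It fails at once if the robot pushes the capstan or press head harder than 30 N (contact force between any of the fingers, the arm and head above 30 N).
It fails at once if the robot pushes the bat or mould harder than 30 N (contact force between any of the fingers, the arm and mould above 30 N).
It fails at once if a thing standing around is disturbed (moved more than 20 mm) (distance of any of jar, cup, rib, iron, paddle from where it was at the start of the episode above 0.02 m).
It also fails if it takes over 72 s, if anything falls off the work surface, if the arm or the gripper's body presses on something with over 40 N, if the wrist force passes 120 N, or if a joint passes its speed limit or range.

### The arm

A 7-joint arm with a two-finger parallel gripper is mounted at the origin on the work surface. World frame = base frame: x ahead of the robot, y to its left, z up, the work surface at z = 0. Lengths are in m, angles in rad, forces in N, time in s.
With the tool pointing down it reaches from about 0.4 to 0.85 m from the base axis. Payload 6.9 kg.
Tool frame: the origin (TCP) lies at the very end of the fingers, on their centre line; the grasp point (between the pads) lies 19 mm behind it; z points along the fingers, y is the direction in which the jaws open and shut (so a half turn about z gives the same grasp; the last joint's range is limited). The gripper opens to 85 mm and grips with 20 to 120 N. Pads are 22 mm wide; open, the fingers measure 114 mm over their backs; the gripper's body (76 mm by 85 mm) begins 54 mm behind the grasp point. The pads swing forward as they close: fully open they stand 13 mm farther back than shut.
Start: joints at [1.226, 0.507, -0.238, 1.5, 0.126, 1.149, -0.155], TCP at [0.272, -0.563, 0.231] pointing down, gripper open.
Joint ranges: [-3.08, 3.08], [-0.24, 2.05], [-1.43, 1.35], [0, 2.5], [-1.52, 4.66], [0.17, 1.96], [-2.89, 2.89]. Speed limits (rad/s): [2.39, 2.39, 3.14, 3.14, 3.14, 3.14, 3.14].

### API

Orientations are given as a rotation vector (axis times angle).
In Python, from cell import sense, read_camera, camera_model, sign_off, regions_of, place_of gives the robot as it stands. The module is installed in compiled form; this text tells all that it offers.
- The arm moves only by the tool carry_out, never from a script. Its argument "increments" is a list of rows, each an object of numbers: "dx", "dy", "dz": the shift along the tool's x, y, z each as a share of 0.5 m, from -1 to 1; "turn": the turn about the tool's z as a share of 360 degrees, from -1 to 1. A call has 1 to 20 rows; each row is the pose to reach, as a shift and turn from the pose measured when the call began, along the tool's axes at that moment, turning the shorter way round; what a row does not reach only later rows make up. A row lasts 1/8 s, in which the tool goes at most 62.5 mm and 10.7 degrees, less where a joint would pass 70% of its speed; a pose out of reach is approached as far as the arm can. A call with a number of a shift or a turn outside -1 to 1 is refused whole. A call with a gripper value outside its range is refused whole. "grip" is the opening, from 0 (shut) to 1 (fully open), set as the call begins (left out, the last holds). The fingers move at their own pace and stop on an object; "squeeze" is the grip in N (left out, the last holds). Time passes only in rows, so rows that repeat a pose let the fingers close. It gives the time, the measured TCP pose, the force and the opening at its end, in the units of the state.
- sense(): the state, without advancing time (a new reading comes with each control period).
- read_camera(name): name is "scene" or "side" or "wrist"; returns the picture (400x640x3 uint8, red, green, blue); there is no depth.
- camera_model(name): a dict with "vfov" (degrees; the focal length in pixels is half the picture's height over the tangent of half this angle, whatever the lens; pixels are square), "cx", "cy" (the principal point, pixels), "world_from_camera" (4x4, takes a point from camera to world coordinates). Camera axes: x right, y down, z forward; pixel columns grow to the right and rows downward; lengths in m; the calibration is good to about 2 mm. A picture is of the moment at which its call begins: read the wrist's pose just before it. camera_model takes no time and is no camera call; for the wrist camera it gives the pose at the moment of the call.
- sign_off(): hands the job in, once; it reports no verdict.
Trained networks look in the newest picture that a camera, given by its name, has taken for a name from the list of things; names that differ only in an ending like _2 or _b are one class to them, and where a whole thing is asked for, a point or a joint stands for the part that bears it (a point fixed in the world has none). Each returns a list of dicts, best first, with "score" (0 to 1); they miss things now and then, are a little off and sometimes report something else, mostly with a low value. They report only what shows in the picture. A call takes as long as a camera call.
- regions_of(camera, name): "region" (400x640 bool, what is visible of it) and "centre" ([column, row] as shares, 0 to 1, of the picture: columns of its width, rows of its height, amid what is visible of it).
- place_of(camera, name): "centre" ([column, row] as shares, 0 to 1, of the picture: columns of its width, rows of its height: a listed point, or the origin of a listed thing).
The state is a dict: "clock": time; "joint_pos": joint angles; "dq": joint speeds; "joint_torque": joint torques, N m; "tcp_pos": TCP position; "eef_rot": TCP orientation; "contact_force": force on the tool from outside, world axes, zero at the start; "wrist_torque": the same for the moment, N m; "grip_width": opening from 0.0 (shut) to 1.0 (fully open).
Only numpy, scipy, OpenCV 4.12 (cv2) and the standard library are available. Lean on these libraries where they do the work, as an engineer would, in place of code of your own. Each camera call takes 0.05 s, during which the arm holds its last target.

## Working session

There is one attempt and no reset: what is moved stays moved. The work goes in short steps, Python scripts to look and compute and a tool call to move; the robot and the scene stay as the last step left them, time stands still between calls to the robot, and variables do not carry over. Pictures are saved under pics/ and viewed, and the job is handed in when it is done.

Besides the shell and the picture viewer there is one more tool, called after ">>>" by a JSON object that holds its "name" and its "arguments", one argument or row to a line. carry_out: Moves the arm, as the interface text tells. Its arguments: {"type":"object","properties":{"increments":{"type":"array","items":{"type":"object","properties":{"dx":{"type":"number","minimum":-1,"maximum":1},"dy":{"type":"number","minimum":-1,"maximum":1},"dz":{"type":"number","minimum":-1,"maximum":1},"turn":{"type":"number","minimum":-1,"maximum":1}}}},"grip":{"type":"number"},"squeeze":{"type":"number"}},"required":["increments"]}

```bash
mkdir -p pics; ls
python3 - <<'E'
from cell import *
import cv2
s=sense();print(s)
for c in ["scene","side","wrist"]:
    im=read_camera(c);cv2.imwrite(f"pics/{c}0.png",im[:,:,::-1]);m=camera_model(c);print(c,m)
E
```

```text
pics
{'clock': 0.0, 'joint_pos': array([ 1.22552268,  0.50834583, -0.2375271 ,  1.50112464,  0.12568772,
        1.14889784, -0.15481186]), 'dq': array([-0.00016151,  0.00203246, -0.00077383,  0.00074596, -0.00072074,
       -0.00063225,  0.00120024]), 'joint_torque': array([ 3.54275517e-05, -6.20596647e+01, -2.18687922e+00, -2.49653023e+01,
        1.26397336e-02,  1.18203362e-02, -2.94657832e-05]), 'tcp_pos': array([ 0.27200595, -0.56215144,  0.23042761]), 'eef_rot': array([-3.06044005e+00, -7.01707715e-01,  6.57066164e-04]), 'contact_force': array([ 0.34801728, -0.95069138,  1.05153161]), 'wrist_torque': array([-0.03425688,  0.03601078, -0.02919789]), 'grip_width': 1.0006162512509282}
scene {'vfov': 57.83269556722213, 'cx': 321.26853870199415, 'cy': 197.7382609956317, 'world_from_camera': array([[ 0.20980871,  0.5157999 , -0.83062071,  1.51597235],
       [ 0.97752691, -0.12849538,  0.16712292, -0.12782833],
       [-0.02052894, -0.84701794, -0.53116774,  0.77912672],
       [ 0.        ,  0.        ,  0.        ,  1.        ]])}
side {'vfov': 54.28964432858828, 'cx': 322.3405236219201, 'cy': 197.45913465557564, 'world_from_camera': array([[-0.85430125, -0.40608206,  0.32444836,  0.18066626],
       [-0.51975186,  0.6736809 , -0.52536848,  0.6697183 ],
       [-0.00523195, -0.61745559, -0.78658834,  1.04187684],
       [ 0.        ,  0.        ,  0.        ,  1.        ]])}
wrist {'vfov': 59.98777761861573, 'cx': 313.30220311967827, 'cy': 200.70790050881322, 'world_from_camera': array([[ 0.43461992, -0.86239452, -0.25957893,  0.33769216],
       [-0.90061099, -0.41691571, -0.12280527, -0.53072028],
       [-0.00231594,  0.28715325, -0.95788185,  0.37280583],
       [ 0.        ,  0.        ,  0.        ,  1.        ]])}
```

View pics/scene0.png

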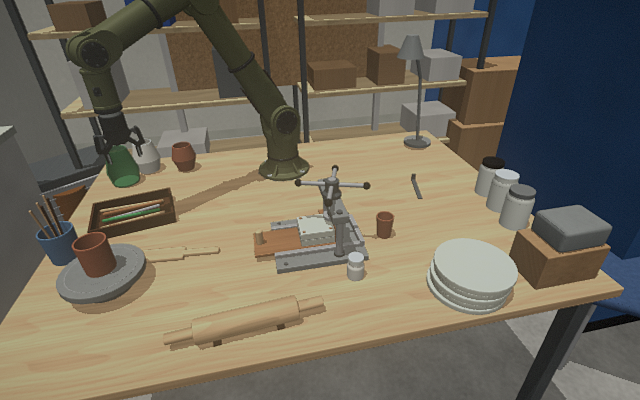

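View pics/side0.png

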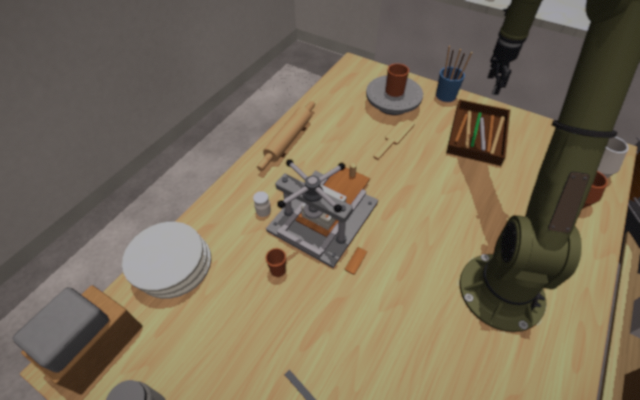

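Run:
```python
from cell import *
for c in ["scene","side"]:
    for n in ["press","head","hub","ball","post","mould","mould_top","jar","cup","rib","iron","paddle"]:
        r=place_of(c,n)
        print(c,n,[(round(d["score"],2),[round(d["centre"][0]*640,1),round(d["centre"][1]*400,1)]) for d in r[:3]])
```

```text
scene press [(0.64, [333.5, 239.1])]
scene head [(0.65, [331.6, 183.1])]
scene hub [(0.6, [333.0, 180.5])]
scene ball [(0.69, [329.4, 203.1])]
scene post [(0.83, [260.8, 239.8])]
scene mould [(0.77, [313.5, 232.9])]
scene mould_top [(0.66, [315.6, 225.2])]
scene jar [(0.92, [356.9, 275.8]), (0.53, [259.5, 236.7])]
scene cup [(0.78, [381.5, 232.0]), (0.4, [180.5, 255.5])]
scene rib [(0.57, [358.4, 275.3]), (0.34, [333.9, 182.1]), (0.25, [382.1, 232.6])]
scene iron [(0.56, [417.2, 188.9])]
scene paddle [(0.59, [183.4, 255.8])]
side press [(0.69, [312.2, 227.2]), (0.69, [314.3, 183.3])]
side head [(0.69, [311.8, 183.2])]
side hub []
side ball [(0.57, [286.4, 161.2]), (0.25, [312.3, 184.2])]
side post [(0.98, [348.9, 170.0]), (0.65, [279.3, 268.2])]
side mould [(0.87, [320.0, 209.0])]
side mould_top [(0.79, [325.4, 202.9]), (0.71, [276.9, 266.5])]
side jar []
side cup [(0.78, [276.5, 269.3])]
side rib [(0.76, [357.1, 260.6])]
side iron [(0.61, [310.2, 184.1]), (0.6, [305.0, 395.8])]
side paddle [(0.88, [392.7, 138.3]), (0.71, [308.3, 394.7])]
```

View zooms.

```bash
cat > h.py <<'E'
import numpy as np
from cell import *
def ray(c,px,m=None):
    m=m or camera_model(c); f=200/np.tan(np.radians(m["vfov"]/2)); T=m["world_from_camera"]
    d=T[:3,:3]@np.array([(px[0]-m["cx"])/f,(px[1]-m["cy"])/f,1]); return T[:3,3],d
def atz(c,px,z,m=None):
    o,d=ray(c,px,m); return o+d*(z-o[2])/d[2]
def proj(c,p,m=None):
    m=m or camera_model(c); f=200/np.tan(np.radians(m["vfov"]/2)); T=m["world_from_camera"]
    q=T[:3,:3].T@(np.asarray(p)-T[:3,3]); return np.array([m["cx"]+f*q[0]/q[2],m["cy"]+f*q[1]/q[2]])
E
python3 - <<'E'
from h import *
import cv2
P=lambda *a:print(a[0],a[1],np.round(atz(a[0],a[2],a[3]),4))
P("scene","hub",(333,180.5),.234);P("side","hub",(312,183.2),.22);P("scene","head",(331.6,183.1),.22)
P("scene","press",(333.5,239.1),0);P("side","press",(312.2,227.2),0)
P("scene","post",(260.8,239.8),.055);P("side","post",(348.9,170),.055)
P("scene","mould",(313.5,232.9),.02);P("side","mould",(320,209),.02)
P("scene","mtop",(315.6,225.2),.08);P("side","mtop",(325.4,202.9),.08)
P("scene","ball",(329.4,203.1),.22);P("side","ball",(286.4,161.2),.22)
P("scene","jar",(356.9,275.8),0);P("scene","cup",(381.5,232),0);P("side","cup",(276.5,269),0);P("side","rib",(357.1,260.6),0)
P("scene","iron",(417,189),0);P("scene","paddle",(183,256),0);P("side","paddle",(392.7,138.3),0)
for c,x,y in [("scene",235,145),("side",240,130)]:
    im=read_camera(c)[y:y+150,x:x+160,::-1]
    cv2.imwrite(f"pics/{c}z.png",cv2.resize(im,(800,600)if c=="x" else (640,600),interpolation=cv2.INTER_CUBIC))
E
```

```text
scene hub [0.575  0.0994 0.234 ]
side hub [0.5701 0.0928 0.22  ]
scene head [0.5658 0.0972 0.22  ]
scene press [0.5683 0.102  0.    ]
side press [0.5753 0.0941 0.    ]
scene post [ 0.5841 -0.1406  0.055 ]
side post [ 0.5721 -0.1376  0.055 ]
scene mould [0.5438 0.0377 0.02  ]
side mould [0.5839 0.0319 0.02  ]
scene mtop [0.5822 0.0391 0.08  ]
side mtop [0.5581 0.0407 0.08  ]
scene ball [0.6752 0.0645 0.22  ]
side ball [0.6779 0.0606 0.22  ]
scene jar [0.7554 0.1286 0.    ]
scene cup [0.5693 0.2747 0.    ]
side cup [0.5866 0.2749 0.    ]
side rib [0.3951 0.1263 0.    ]
scene iron [0.3271 0.5193 0.    ]
scene paddle [ 0.5383 -0.3958  0.    ]
side paddle [ 0.5289 -0.4133  0.    ]
```

View pics/scenez.png

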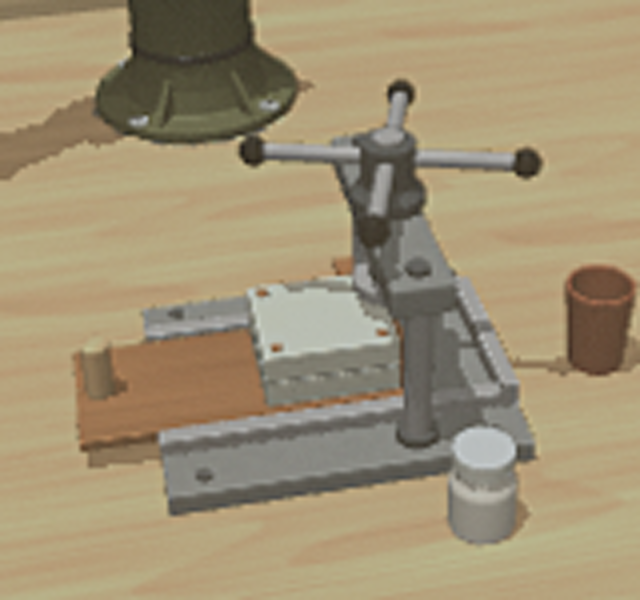

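View pics/sidez.png

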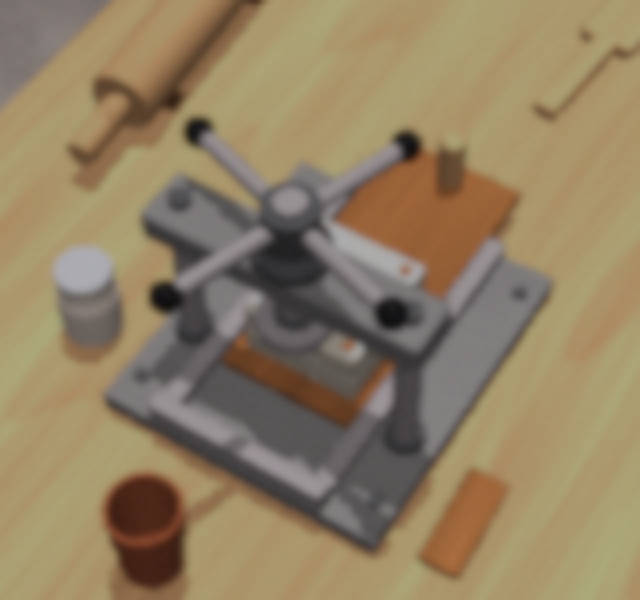

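```bash
cat > fit.py <<'E'
from h import *
from scipy.optimize import least_squares
M={c:camera_model(c) for c in ["scene","side"]}
obs=[]
sb=lambda u,v:(240+u/4,130+v/4); cb=lambda u,v:(235+u/4,145+v/4)
balls=[("side",sb(199,131),0),("side",sb(406,145),1),("side",sb(165,297),3),("side",sb(391,314),2),
("scene",cb(252,151),1),("scene",cb(527,163),3),("scene",cb(400,93),2),("scene",cb(374,230),0)]
# plate corners top z=.02: local
corn=[("side",sb(551,278),(-.125,-.2)),("side",sb(375,540),(-.125,.09)),("side",sb(108,390),(.125,.09)),
("scene",cb(167,497),(.125,-.2)),("scene",cb(533,440),(.125,.09)),("scene",cb(143,314),(-.125,-.2))]
def w(p,l,z):
    c,s=np.cos(p[2]),np.sin(p[2]); return [p[0]+c*l[0]-s*l[1],p[1]+s*l[0]+c*l[1],z]
def res(p,full=False):
    r=[]
    for c,px,k in balls:
        a=-(p[3]+k*np.pi/2); r.append(proj(c,w(p,(.106*np.cos(a),.106*np.sin(a)),.22),M[c])-px)
    for c,px,l in corn: r.append(proj(c,w(p,l,.02),M[c])-px)
    return np.array(r) if full else np.ravel(r)
q=least_squares(res,[.572,.096,.02,.33],loss="soft_l1")
print(q.x); print(np.round(res(q.x,1),1))
cov=np.linalg.inv(q.jac.T@q.jac);print(np.sqrt(np.diag(cov)))
p=q.x
for c,px in [("scene",cb(97,345)),("side",sb(452,142))]:
    P=atz(c,px,.08)[:2]-p[:2]; cs,sn=np.cos(p[2]),np.sin(p[2]); print("post local",cs*P[0]+sn*P[1],-sn*P[0]+cs*P[1], P+p[:2])
E
python3 fit.py
```

```text
[ 0.56753042  0.09628772 -0.00772961  0.32583486]
[[-0.6  0. ]
 [-0.4 -0. ]
 [-0.4 -0.2]
 [-0.4 -0.3]
 [-0.2 -0.8]
 [-0.9 -0.9]
 [-0.4 -0.6]
 [-0.7 -0.7]
 [ 0.2 -0.6]
 [-0.6  0.5]
 [-2.2  0.7]
 [-0.2 -0.4]
 [ 0.4 -0.6]
 [-1.1 -2. ]]
[0.00123287 0.00104791 0.00990731 0.0166515 ]
post local 0.005713413142782664 -0.23817209514974563 [ 0.57140271 -0.14192142]
post local -0.005486416927025024 -0.238289441217545 [ 0.5602023 -0.1419522]
```

```bash
cat >> h.py <<'E'
from scipy.spatial.transform import Rotation as R
def plan(pts,s=None):
    """pts: list of (x,y,z,yaw_deg or None) world -> shares"""
    s=s or sense(); Rm=R.from_rotvec(s["eef_rot"]).as_matrix(); yaw=np.degrees(np.arctan2(Rm[1,0],Rm[0,0]))
    print("t %.2f"%s["clock"],"tcp",np.round(s["tcp_pos"],4),"yaw %.1f"%yaw,"F",np.round(s["contact_force"],2),"T",np.round(s["wrist_torque"],2),"g %.2f"%s["grip_width"],"q",np.round(s["joint_pos"],2))
    for p in pts:
        d=Rm.T@(np.array(p[:3])-s["tcp_pos"])/.5
        t=0 if p[3] is None else (-(p[3]-yaw)+180)%360-180
        print('{"dx":%.4f,"dy":%.4f,"dz":%.4f,"turn":%.4f}'%(*d,t/360))
E
python3 -c "
from h import *
plan([(.566,-.215,.25,0)])"
```

```text
t 1.45 tcp [ 0.2723 -0.5626  0.2313] yaw 25.8 F [-1.11 -0.34  0.34] T [-0.03  0.    0.04] g 1.00 q [ 1.23  0.51 -0.24  1.5   0.13  1.15 -0.15]
{"dx":0.8316,"dy":-0.3698,"dz":-0.0374,"turn":0.0717}
```

>>> {"name": "carry_out", "arguments": {
  "increments": [
    {"dx":0.1,"dy":-0.045,"dz":-0.02,"turn":0.01},
    {"dx":0.2,"dy":-0.09,"dz":-0.037,"turn":0.02},
    {"dx":0.3,"dy":-0.135,"dz":-0.037,"turn":0.03},
    {"dx":0.4,"dy":-0.18,"dz":-0.037,"turn":0.04},
    {"dx":0.5,"dy":-0.225,"dz":-0.037,"turn":0.05},
    {"dx":0.6,"dy":-0.27,"dz":-0.037,"turn":0.06},
    {"dx":0.7,"dy":-0.31,"dz":-0.037,"turn":0.07},
    {"dx":0.77,"dy":-0.345,"dz":-0.037,"turn":0.072},
    {"dx":0.81,"dy":-0.36,"dz":-0.037,"turn":0.072},
    {"dx":0.832,"dy":-0.37,"dz":-0.037,"turn":0.072},
    {"dx":0.832,"dy":-0.37,"dz":-0.037,"turn":0.072},
    {"dx":0.832,"dy":-0.37,"dz":-0.037,"turn":0.072}
  ],
  "grip": 0
}}

```text
clock: 2.95
tcp_pos: [0.5652, -0.2167, 0.2498]
eef_rot: [3.141, -0.006, -0.001]
contact_force: [-0.6, -0.3, -0.2]
grip_width: -0.001
```

```bash
python3 -c "
from h import *
import cv2
plan([(.566,-.205,.05,0),(.566,-.17,.05,0),(.566,-.117,.05,0)])
im=read_camera('wrist');cv2.imwrite('pics/w1.png',im[:,:,::-1])
for n in ['post','mould_top','hub','ball','mould']: print(n,[(round(d['score'],2),d['centre'][0]*640,d['centre'][1]*400) for d in place_of('wrist',n)[:2]])
for n,z in [('post',.055)]:
  for d in place_of('wrist',n)[:1]: print(atz('wrist',(d['centre'][0]*640,d['centre'][1]*400),z))
"
```

```text
t 2.95 tcp [ 0.5652 -0.2167  0.2498] yaw -0.2 F [-0.59 -0.33 -0.15] T [-0.03  0.02  0.02] g -0.00 q [ 0.46  0.46 -0.21  1.53  0.1   1.17 -1.35]
{"dx":0.0019,"dy":-0.0237,"dz":0.3995,"turn":-0.0006}
{"dx":0.0016,"dy":-0.0937,"dz":0.3994,"turn":-0.0006}
{"dx":0.0012,"dy":-0.1997,"dz":0.3993,"turn":-0.0006}
post [(0.73, 242.816, 176.32000000000002), (0.24, 466.496, 195.2)]
mould_top [(0.6, 36.032000000000004, 177.6)]
hub []
ball []
mould [(0.82, 80.704, 164.39999999999998)]
[ 0.5631255  -0.14484624  0.055     ]
```

View pics/w1.png

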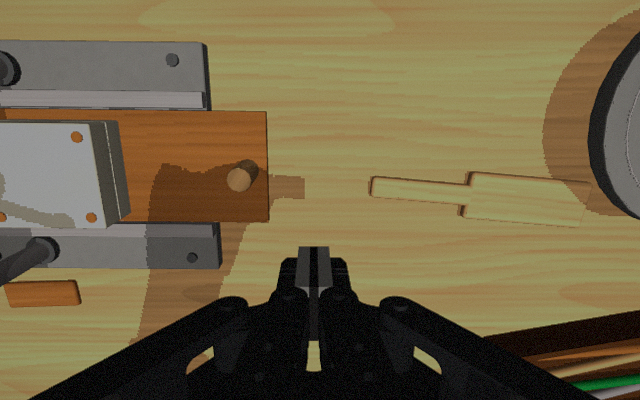

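>>> {"name": "carry_out", "arguments": {
  "increments": [
    {"dy":-0.005,"dz":0.1},
    {"dy":-0.01,"dz":0.2},
    {"dy":-0.015,"dz":0.3},
    {"dy":-0.02,"dz":0.36},
    {"dy":-0.02,"dz":0.39},
    {"dy":-0.02,"dz":0.4},
    {"dy":-0.02,"dz":0.4}
  ]
}}

```text
validation failed for argument at $.in...
```

```bash
python3 -c "
from h import *
import cv2
plan([(.565,-.18,.05,0),(.565,-.125,.05,0),(.565,-.115,.05,0)])
im=read_camera('wrist');cv2.imwrite('pics/w2.png',im[:,:,::-1])
"
```

```text
t 3.30 tcp [ 0.5659 -0.2152  0.2499] yaw -0.1 F [ 0.39 -0.49 -0.17] T [ 0.02 -0.    0.01] g 0.00 q [ 0.45  0.46 -0.21  1.53  0.1   1.17 -1.35]
{"dx":-0.0020,"dy":-0.0704,"dz":0.3997,"turn":-0.0003}
{"dx":-0.0023,"dy":-0.1804,"dz":0.3997,"turn":-0.0003}
{"dx":-0.0023,"dy":-0.2004,"dz":0.3997,"turn":-0.0003}
```

View pics/w2.png

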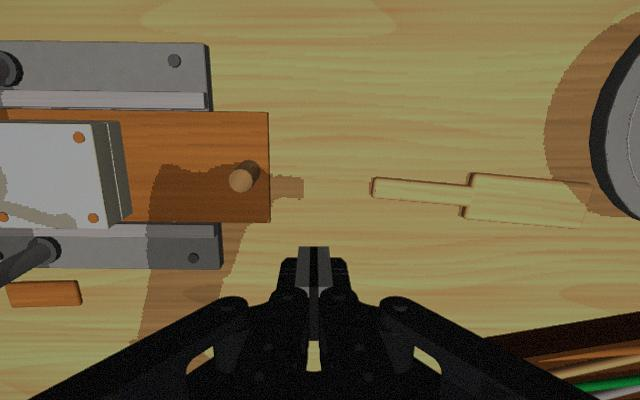

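>>> {"name": "carry_out", "arguments": {
  "increments": [
    {"dx":0,"dy":-0.01,"dz":0.1,"turn":0},
    {"dx":0,"dy":-0.02,"dz":0.2,"turn":0},
    {"dx":0,"dy":-0.02,"dz":0.3,"turn":0},
    {"dx":0,"dy":-0.02,"dz":0.36,"turn":0},
    {"dx":0,"dy":-0.02,"dz":0.39,"turn":0},
    {"dx":0,"dy":-0.02,"dz":0.4,"turn":0},
    {"dx":0,"dy":-0.02,"dz":0.4,"turn":0}
  ]
}}

```text
clock: 4.22
tcp_pos: [0.5666, -0.2053, 0.0506]
eef_rot: [3.141, -0.003, 0.002]
contact_force: [0.3, 0.1, -0.2]
grip_width: 0.0
```

```bash
python3 -c "
from h import *
import cv2
plan([(.565,-.18,.05,0),(.565,-.125,.05,0),(.565,-.115,.05,0)])
im=read_camera('wrist');cv2.imwrite('pics/w2.png',im[:,:,::-1])
"
```

```text
t 4.22 tcp [ 0.5666 -0.2053  0.0506] yaw -0.1 F [ 0.3   0.14 -0.25] T [ 0.06  0.02 -0.05] g 0.00 q [ 0.42  0.66 -0.18  1.78  0.17  0.72 -1.42]
{"dx":-0.0033,"dy":-0.0505,"dz":0.0012,"turn":-0.0003}
{"dx":-0.0035,"dy":-0.1605,"dz":0.0012,"turn":-0.0003}
{"dx":-0.0036,"dy":-0.1805,"dz":0.0012,"turn":-0.0003}
```

View pics/w2.png

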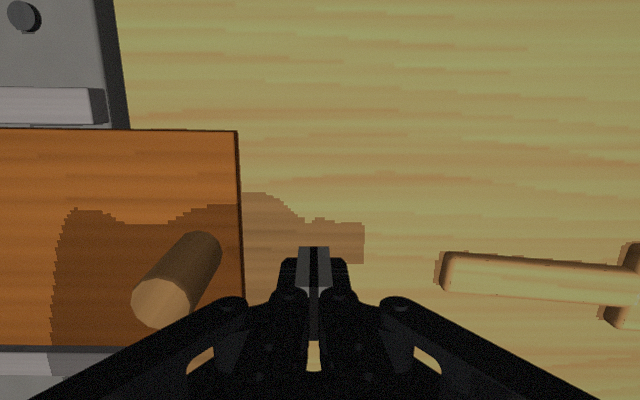

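```bash
python3 -c "
from h import *
print(atz('wrist',(160,303),.08),atz('wrist',(200,250),.03), proj('wrist',[.5666,-.2053,.0506]))
"
```

```text
[ 0.56581676 -0.14788603  0.08      ] [ 0.56443006 -0.14704002  0.03      ] [313.4309649  264.37746292]
```

>>> {"name": "carry_out", "arguments": {
  "increments": [
    {"dx":-0.003,"dy":-0.016,"dz":0,"turn":0},
    {"dx":-0.003,"dy":-0.032,"dz":0,"turn":0},
    {"dx":-0.003,"dy":-0.04,"dz":0,"turn":0},
    {"dx":-0.003,"dy":-0.046,"dz":0,"turn":0},
    {"dx":-0.003,"dy":-0.052,"dz":0,"turn":0},
    {"dx":-0.003,"dy":-0.058,"dz":0,"turn":0},
    {"dx":-0.003,"dy":-0.064,"dz":0,"turn":0},
    {"dx":-0.003,"dy":-0.07,"dz":0,"turn":0},
    {"dx":-0.003,"dy":-0.076,"dz":0,"turn":0},
    {"dx":-0.003,"dy":-0.082,"dz":0,"turn":0}
  ]
}}

```text
clock: 5.52
tcp_pos: [0.5653, -0.1647, 0.0509]
eef_rot: [3.14, -0.004, 0.003]
contact_force: [-0.2, -3.9, -1.3]
grip_width: 0.0
```

```bash
python3 -c "
from h import *
import cv2
plan([])
im=read_camera('wrist');cv2.imwrite('pics/w3.png',im[:,:,::-1])
"
```

```text
t 5.53 tcp [ 0.5653 -0.1647  0.0509] yaw -0.2 F [-0.15 -3.87 -1.26] T [-0.83  0.04  0.05] g 0.00 q [ 0.35  0.65 -0.17  1.81  0.16  0.69 -1.49]
```

View pics/w3.png

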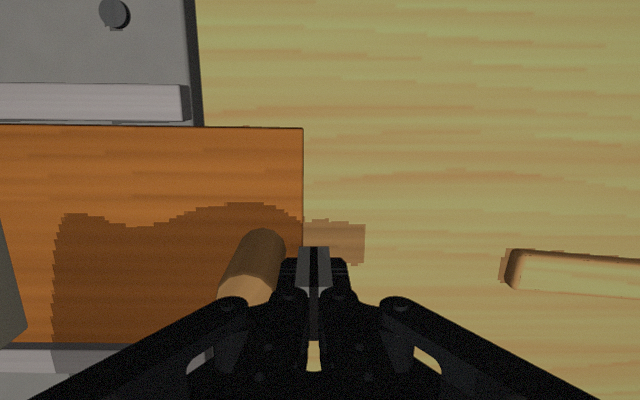

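>>> {"name": "carry_out", "arguments": {
  "increments": [
    {"dx":0,"dy":-0.008,"dz":0,"turn":0},
    {"dx":0,"dy":-0.016,"dz":0,"turn":0},
    {"dx":0,"dy":-0.024,"dz":0,"turn":0},
    {"dx":0,"dy":-0.032,"dz":0,"turn":0},
    {"dx":0,"dy":-0.04,"dz":0,"turn":0},
    {"dx":0,"dy":-0.048,"dz":0,"turn":0},
    {"dx":0,"dy":-0.056,"dz":0,"turn":0},
    {"dx":0,"dy":-0.064,"dz":0,"turn":0},
    {"dx":0,"dy":-0.072,"dz":0,"turn":0},
    {"dx":0,"dy":-0.078,"dz":0,"turn":0}
  ]
}}

```text
clock: 6.82
tcp_pos: [0.5654, -0.1246, 0.0509]
eef_rot: [3.141, -0.003, 0.003]
contact_force: [0.8, -4.5, -0.8]
grip_width: -0.001
```

```bash
python3 -c "
from h import *
import cv2
plan([])
im=read_camera('wrist');cv2.imwrite('pics/w4.png',im[:,:,::-1])
"
```

```text
t 6.83 tcp [ 0.5654 -0.1246  0.0509] yaw -0.1 F [ 0.81 -4.51 -0.83] T [-0.8   0.03  0.05] g -0.00 q [ 0.28  0.63 -0.16  1.84  0.16  0.68 -1.55]
```

View pics/w4.png

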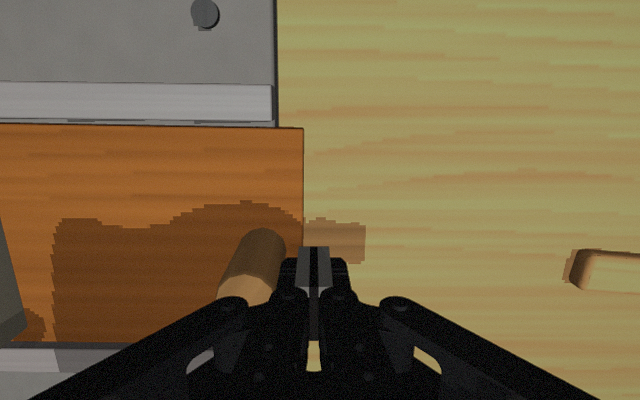

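>>> {"name": "carry_out", "arguments": {
  "increments": [
    {"dx":0,"dy":-0.004,"dz":0,"turn":0},
    {"dx":0,"dy":-0.008,"dz":0,"turn":0},
    {"dx":0,"dy":-0.01,"dz":0,"turn":0},
    {"dx":0,"dy":-0.012,"dz":0,"turn":0}
  ]
}}

```text
clock: 7.38
tcp_pos: [0.5654, -0.1181, 0.0509]
eef_rot: [3.141, -0.002, 0.003]
contact_force: [-0.9, -3.2, -0.4]
grip_width: -0.001
```

>>> {"name": "carry_out", "arguments": {
  "increments": [
    {"dx":0,"dy":-0.002,"dz":0,"turn":0},
    {"dx":0,"dy":-0.004,"dz":0,"turn":0}
  ]
}}

```text
clock: 7.62
tcp_pos: [0.5654, -0.1161, 0.0509]
eef_rot: [3.141, -0.002, 0.003]
contact_force: [0.7, -5.0, -1.9]
grip_width: 0.001
```

>>> {"name": "carry_out", "arguments": {
  "increments": [
    {"dx":0,"dy":-0.002,"dz":0,"turn":0},
    {"dx":0,"dy":-0.003,"dz":0,"turn":0}
  ]
}}

```text
clock: 7.88
tcp_pos: [0.5657, -0.116, 0.051]
eef_rot: [3.14, -0.004, 0.004]
contact_force: [1.3, -8.3, 0.2]
grip_width: -0.0
```

>>> {"name": "carry_out", "arguments": {
  "increments": [
    {"dx":0,"dy":-0.002,"dz":0,"turn":0},
    {"dx":0,"dy":-0.004,"dz":0,"turn":0}
  ]
}}

```text
clock: 8.12
tcp_pos: [0.566, -0.1158, 0.0511]
eef_rot: [3.138, -0.006, 0.005]
contact_force: [1.2, -9.1, -1.2]
grip_width: 0.0
```

```bash
python3 -c "
from h import *
import cv2
plan([])
im=read_camera('wrist');cv2.imwrite('pics/w5.png',im[:,:,::-1])
"
```

```text
t 8.12 tcp [ 0.566  -0.1158  0.0511] yaw -0.2 F [ 1.25 -9.14 -1.18] T [-2.02 -0.22 -0.06] g 0.00 q [ 0.26  0.63 -0.16  1.85  0.16  0.67 -1.57]
```

View pics/w5.png

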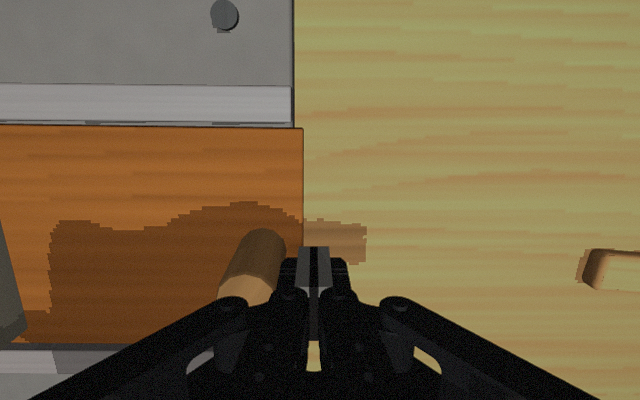

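```bash
python3 -c "
from h import *
print(atz('wrist',(294,60),.02),atz('wrist',(292,105),.034),atz('wrist',(303,150),.03))
"
```

```text
[ 0.65542574 -0.10740336  0.02      ] [ 0.63545756 -0.10679853  0.034     ] [ 0.61488147 -0.1113      0.03      ]
```

>>> {"name": "carry_out", "arguments": {
  "increments": [
    {"dx":0,"dy":-0.004,"dz":0,"turn":0},
    {"dx":0,"dy":-0.006,"dz":0,"turn":0},
    {"dx":0,"dy":-0.006,"dz":0,"turn":0}
  ]
}}

```text
clock: 8.55
tcp_pos: [0.5666, -0.1158, 0.0515]
eef_rot: [3.135, -0.01, 0.008]
contact_force: [0.3, -11.5, -1.5]
grip_width: -0.003
```

```bash
cat > cap.py <<'E'
from h import *
HUB=np.array([.5675,.0955])
def pose(th,r=.075,off=.021,z=.205):
    t=np.radians(th); c,s=np.cos(t),np.sin(t)
    p=HUB+r*np.array([c,s])+off*np.array([-s,c]); return (p[0],p[1],z,th+180)
E
python3 -c "
from cap import *
print(pose(91))
plan([(.566,-.14,.051,0),(.566,-.14,.29,126),(.56,.05,.29,126)])"
```

```text
(np.float64(0.5451942679189196), np.float64(0.17012207660154638), 0.205, 271)
t 8.55 tcp [ 0.5666 -0.1158  0.0515] yaw -0.4 F [  0.33 -11.51  -1.49] T [-2.16 -0.16  0.02] g -0.00 q [ 0.26  0.63 -0.16  1.85  0.16  0.67 -1.57]
{"dx":-0.0009,"dy":0.0484,"dz":0.0013,"turn":-0.0010}
{"dx":0.0014,"dy":0.0518,"dz":-0.4766,"turn":-0.3510}
{"dx":-0.0130,"dy":-0.3281,"dz":-0.4794,"turn":-0.3510}
```

>>> {"name": "carry_out", "arguments": {
  "increments": [
    {"dx":0,"dy":0.01,"dz":0,"turn":0},
    {"dx":0,"dy":0.03,"dz":0,"turn":0},
    {"dx":0,"dy":0.05,"dz":-0.03,"turn":0},
    {"dx":0,"dy":0.05,"dz":-0.12,"turn":0},
    {"dx":0,"dy":0.05,"dz":-0.22,"turn":-0.03},
    {"dx":0,"dy":0.05,"dz":-0.32,"turn":-0.06},
    {"dx":0,"dy":0.05,"dz":-0.41,"turn":-0.09},
    {"dx":0,"dy":0.04,"dz":-0.47,"turn":-0.12},
    {"dx":0,"dy":0.0,"dz":-0.48,"turn":-0.15},
    {"dx":0,"dy":-0.05,"dz":-0.48,"turn":-0.18},
    {"dx":0,"dy":-0.11,"dz":-0.48,"turn":-0.21},
    {"dx":0,"dy":-0.18,"dz":-0.48,"turn":-0.24},
    {"dx":-0.005,"dy":-0.24,"dz":-0.48,"turn":-0.27},
    {"dx":-0.01,"dy":-0.29,"dz":-0.48,"turn":-0.3},
    {"dx":-0.013,"dy":-0.32,"dz":-0.48,"turn":-0.33},
    {"dx":-0.013,"dy":-0.328,"dz":-0.48,"turn":-0.35},
    {"dx":-0.013,"dy":-0.328,"dz":-0.48,"turn":-0.35}
  ]
}}

```text
clock: 10.68
tcp_pos: [0.5598, 0.05, 0.2912]
eef_rot: [1.432, 2.787, -0.006]
contact_force: [0.1, 0.3, 0.0]
grip_width: -0.001
```

```bash
python3 -c "
from cap import *
p=pose(91)
plan([(p[0],p[1],.29,271)])"
```

```text
t 10.68 tcp [0.5598 0.05   0.2912] yaw 125.6 F [0.08 0.3  0.  ] T [ 0.02  0.05 -0.  ] g -0.00 q [ 0.38  0.44 -0.81  1.57  0.34  1.27  0.15]
{"dx":0.2123,"dy":0.1161,"dz":0.0005,"turn":-0.4038}
```

>>> {"name": "carry_out", "arguments": {
  "increments": [
    {"dx":0.03,"dy":0.015,"dz":0,"turn":-0.03},
    {"dx":0.06,"dy":0.03,"dz":0,"turn":-0.06},
    {"dx":0.09,"dy":0.045,"dz":0,"turn":-0.09},
    {"dx":0.12,"dy":0.06,"dz":0,"turn":-0.12},
    {"dx":0.15,"dy":0.075,"dz":0,"turn":-0.15},
    {"dx":0.18,"dy":0.095,"dz":0,"turn":-0.18},
    {"dx":0.2,"dy":0.11,"dz":0,"turn":-0.21},
    {"dx":0.212,"dy":0.116,"dz":0,"turn":-0.24},
    {"dx":0.212,"dy":0.116,"dz":0,"turn":-0.27},
    {"dx":0.212,"dy":0.116,"dz":0,"turn":-0.3},
    {"dx":0.212,"dy":0.116,"dz":0,"turn":-0.33},
    {"dx":0.212,"dy":0.116,"dz":0,"turn":-0.36},
    {"dx":0.212,"dy":0.116,"dz":0,"turn":-0.39},
    {"dx":0.212,"dy":0.116,"dz":0,"turn":-0.404},
    {"dx":0.212,"dy":0.116,"dz":0,"turn":-0.404}
  ]
}}

```text
clock: 12.55
tcp_pos: [0.5454, 0.1692, 0.2904]
eef_rot: [2.236, -2.204, 0.014]
contact_force: [-0.2, -0.1, -0.7]
grip_width: -0.004
```

```bash
python3 -c "
from cap import *
import cv2
plan([pose(91),pose(80)])
im=read_camera('wrist');cv2.imwrite('pics/w6.png',im[:,:,::-1])
im=read_camera('scene')[145:295,235:395,::-1];cv2.imwrite('pics/s6.png',cv2.resize(im,(640,600),interpolation=cv2.INTER_CUBIC))
m=camera_model('wrist')
for k in range(4):
  t=np.radians(71-90*k); print(proj('wrist',[*(HUB+.106*np.array([np.cos(t),np.sin(t)])),.22],m))
print('hub',proj('wrist',[*HUB,.24],m))
"
```

```text
t 12.55 tcp [0.5454 0.1692 0.2904] yaw -89.2 F [-0.2  -0.08 -0.66] T [ 0.03  0.01 -0.01] g -0.00 q [ 0.39  0.67 -1.39  1.54  0.67  1.48  2.14]
{"dx":-0.0033,"dy":0.0012,"dz":0.1707,"turn":-0.0006}
{"dx":-0.0086,"dy":-0.0281,"dz":0.1708,"turn":0.0300}
[228.40555784 251.28755133]
[97.89861364 29.18288633]
[ 342.10854985 -109.61828888]
[440.84808525 156.3353533 ]
hub [273.500829   95.3569302]
```

View pics/w6.png

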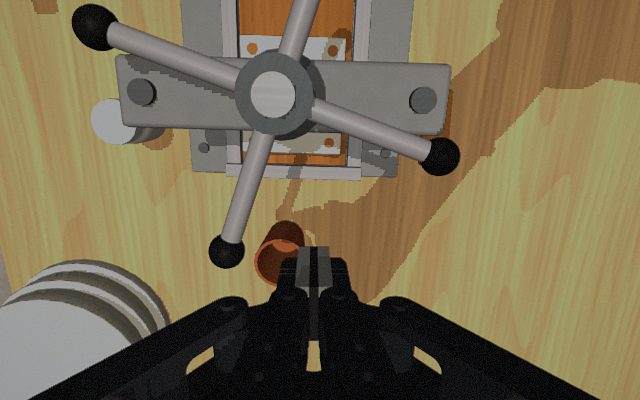

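View pics/s6.png

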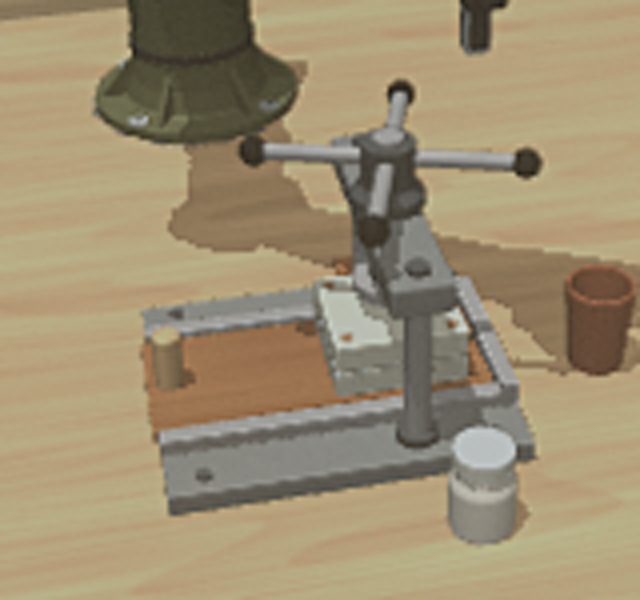

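>>> {"name": "carry_out", "arguments": {
  "increments": [
    {"dx":-0.003,"dy":0,"dz":0.05,"turn":0.005},
    {"dx":-0.003,"dy":0,"dz":0.1,"turn":0.01},
    {"dx":-0.003,"dy":0,"dz":0.15,"turn":0.015},
    {"dx":-0.003,"dy":0,"dz":0.17,"turn":0.015},
    {"dx":-0.003,"dy":0,"dz":0.17,"turn":0.015}
  ]
}}

```text
clock: 13.28
tcp_pos: [0.5457, 0.1702, 0.2053]
eef_rot: [2.128, -2.308, 0.014]
contact_force: [-0.7, 0.9, 0.1]
grip_width: 0.002
```

```bash
python3 -c "
from cap import *
plan([pose(t) for t in (86,82,79,77,75,73,71,69,67,65,63)])"
```

```text
t 13.28 tcp [0.5457 0.1702 0.2053] yaw -94.6 F [-0.7   0.93  0.06] T [ 0.05  0.05 -0.02] g 0.00 q [ 0.37  0.73 -1.31  1.68  0.74  1.32  1.98]
{"dx":-0.0042,"dy":-0.0118,"dz":0.0007,"turn":-0.0018}
{"dx":-0.0069,"dy":-0.0223,"dz":0.0007,"turn":0.0093}
{"dx":-0.0084,"dy":-0.0303,"dz":0.0008,"turn":0.0176}
{"dx":-0.0092,"dy":-0.0357,"dz":0.0008,"turn":0.0232}
{"dx":-0.0098,"dy":-0.0411,"dz":0.0008,"turn":0.0288}
{"dx":-0.0102,"dy":-0.0465,"dz":0.0008,"turn":0.0343}
{"dx":-0.0104,"dy":-0.0520,"dz":0.0009,"turn":0.0399}
{"dx":-0.0105,"dy":-0.0574,"dz":0.0009,"turn":0.0454}
{"dx":-0.0103,"dy":-0.0628,"dz":0.0009,"turn":0.0510}
{"dx":-0.0100,"dy":-0.0683,"dz":0.0010,"turn":0.0565}
{"dx":-0.0094,"dy":-0.0737,"dz":0.0010,"turn":0.0621}
```

>>> {"name": "carry_out", "arguments": {
  "increments": [
    {"dx":-0.004,"dy":-0.012,"dz":0,"turn":0},
    {"dx":-0.007,"dy":-0.022,"dz":0,"turn":0.009},
    {"dx":-0.008,"dy":-0.03,"dz":0.001,"turn":0.018},
    {"dx":-0.009,"dy":-0.036,"dz":0.001,"turn":0.023},
    {"dx":-0.01,"dy":-0.041,"dz":0.001,"turn":0.029},
    {"dx":-0.01,"dy":-0.0465,"dz":0.001,"turn":0.034},
    {"dx":-0.01,"dy":-0.052,"dz":0.001,"turn":0.04},
    {"dx":-0.01,"dy":-0.0575,"dz":0.001,"turn":0.045},
    {"dx":-0.01,"dy":-0.063,"dz":0.001,"turn":0.051},
    {"dx":-0.01,"dy":-0.068,"dz":0.001,"turn":0.057},
    {"dx":-0.009,"dy":-0.074,"dz":0.001,"turn":0.062}
  ]
}}

```text
clock: 14.65
tcp_pos: [0.5807, 0.1725, 0.2049]
eef_rot: [1.641, -2.675, 0.011]
contact_force: [-7.9, 1.2, 1.5]
grip_width: -0.001
```

```bash
cat >> cap.py <<'E'
def state():
    s=sense(); d=s["tcp_pos"][:2]-HUB; rho=np.hypot(*d); phi=np.arctan2(d[1],d[0])
    Rm=R.from_rotvec(s["eef_rot"]).as_matrix(); yaw=np.degrees(np.arctan2(Rm[1,0],Rm[0,0]))%360
    th=np.degrees(phi-np.arcsin(.021/rho))%360
    F=s["contact_force"]; tq=d[0]*F[1]-d[1]*F[0]
    rr=d/rho
    print("theta %.1f rho %.4f yaw-180 %.1f torque about axis (from tool reaction) %.3f  Frad %.1f"%(th,rho,yaw-180,tq,F[:2]@rr)); return th
E
python3 -c "
from cap import *
th=state()
plan([pose(th-2.5*k) for k in range(1,13)])"
```

```text
theta 64.7 rho 0.0782 yaw-180 63.0 torque about axis (from tool reaction) 0.623  Frad -0.1
t 14.65 tcp [0.5807 0.1725 0.2049] yaw -117.0 F [-7.87  1.25  1.47] T [ 0.34  1.55 -0.06] g -0.00 q [ 0.3   0.73 -1.18  1.59  0.7   1.31  1.69]
{"dx":-0.0013,"dy":-0.0065,"dz":-0.0002,"turn":0.0024}
{"dx":-0.0029,"dy":-0.0132,"dz":-0.0002,"turn":0.0094}
{"dx":-0.0042,"dy":-0.0198,"dz":-0.0001,"turn":0.0163}
{"dx":-0.0052,"dy":-0.0265,"dz":-0.0001,"turn":0.0233}
{"dx":-0.0059,"dy":-0.0333,"dz":-0.0001,"turn":0.0302}
{"dx":-0.0063,"dy":-0.0401,"dz":-0.0001,"turn":0.0372}
{"dx":-0.0064,"dy":-0.0469,"dz":-0.0000,"turn":0.0441}
{"dx":-0.0063,"dy":-0.0537,"dz":-0.0000,"turn":0.0510}
{"dx":-0.0058,"dy":-0.0605,"dz":0.0000,"turn":0.0580}
{"dx":-0.0050,"dy":-0.0672,"dz":0.0001,"turn":0.0649}
{"dx":-0.0040,"dy":-0.0739,"dz":0.0001,"turn":0.0719}
{"dx":-0.0026,"dy":-0.0806,"dz":0.0001,"turn":0.0788}
```

>>> {"name": "carry_out", "arguments": {
  "increments": [
    {"dx":-0.001,"dy":-0.0065,"dz":0,"turn":0.002},
    {"dx":-0.003,"dy":-0.013,"dz":0,"turn":0.009},
    {"dx":-0.004,"dy":-0.02,"dz":0,"turn":0.016},
    {"dx":-0.005,"dy":-0.0265,"dz":0,"turn":0.023},
    {"dx":-0.006,"dy":-0.0335,"dz":0,"turn":0.03},
    {"dx":-0.0065,"dy":-0.04,"dz":0,"turn":0.037},
    {"dx":-0.0065,"dy":-0.047,"dz":0,"turn":0.044},
    {"dx":-0.0065,"dy":-0.0535,"dz":0,"turn":0.051},
    {"dx":-0.006,"dy":-0.0605,"dz":0,"turn":0.058},
    {"dx":-0.005,"dy":-0.067,"dz":0,"turn":0.065}
  ]
}}

```text
clock: 15.9
tcp_pos: [0.6098, 0.1621, 0.205]
eef_rot: [1.065, -2.952, 0.006]
contact_force: [-5.3, 5.0, -1.2]
grip_width: 0.001
```

```bash
python3 -c "
from cap import *
th=state()
plan([pose(th-2.5*k) for k in range(1,13)])"
```

```text
theta 42.2 rho 0.0789 yaw-180 39.7 torque about axis (from tool reaction) 0.564  Frad 1.4
t 15.90 tcp [0.6098 0.1621 0.205 ] yaw -140.3 F [-5.28  5.02 -1.25] T [1.14 1.17 0.05] g 0.00 q [ 0.27  0.72 -1.07  1.51  0.64  1.3   1.39]
{"dx":0.0001,"dy":-0.0066,"dz":0.0001,"turn":0.0001}
{"dx":-0.0016,"dy":-0.0132,"dz":0.0001,"turn":0.0071}
{"dx":-0.0030,"dy":-0.0198,"dz":0.0001,"turn":0.0140}
{"dx":-0.0041,"dy":-0.0265,"dz":0.0001,"turn":0.0210}
{"dx":-0.0049,"dy":-0.0333,"dz":0.0001,"turn":0.0279}
{"dx":-0.0054,"dy":-0.0401,"dz":0.0001,"turn":0.0348}
{"dx":-0.0056,"dy":-0.0469,"dz":0.0001,"turn":0.0418}
{"dx":-0.0056,"dy":-0.0536,"dz":0.0001,"turn":0.0487}
{"dx":-0.0052,"dy":-0.0604,"dz":0.0002,"turn":0.0557}
{"dx":-0.0045,"dy":-0.0672,"dz":0.0002,"turn":0.0626}
{"dx":-0.0035,"dy":-0.0739,"dz":0.0002,"turn":0.0696}
{"dx":-0.0023,"dy":-0.0806,"dz":0.0002,"turn":0.0765}
```

>>> {"name": "carry_out", "arguments": {
  "increments": [
    {"dx":0,"dy":-0.0065,"dz":0,"turn":0.001},
    {"dx":-0.0015,"dy":-0.013,"dz":0,"turn":0.008},
    {"dx":-0.003,"dy":-0.02,"dz":0,"turn":0.014},
    {"dx":-0.004,"dy":-0.0265,"dz":0,"turn":0.021},
    {"dx":-0.005,"dy":-0.0335,"dz":0,"turn":0.028},
    {"dx":-0.0055,"dy":-0.04,"dz":0,"turn":0.035},
    {"dx":-0.0055,"dy":-0.047,"dz":0,"turn":0.042},
    {"dx":-0.0055,"dy":-0.0535,"dz":0,"turn":0.049},
    {"dx":-0.005,"dy":-0.0605,"dz":0,"turn":0.056},
    {"dx":-0.0045,"dy":-0.067,"dz":0,"turn":0.063}
  ]
}}

```text
clock: 17.15
tcp_pos: [0.6322, 0.1416, 0.2052]
eef_rot: [0.466, -3.104, -0.002]
contact_force: [0.2, 9.2, -2.9]
grip_width: 0.001
```

```bash
python3 -c "
from cap import *
th=state()
plan([pose(th-2.5*k) for k in range(1,13)])"
```

```text
theta 20.1 rho 0.0795 yaw-180 17.1 torque about axis (from tool reaction) 0.588  Frad 5.5
t 17.15 tcp [0.6322 0.1416 0.2052] yaw -162.9 F [ 0.2   9.22 -2.87] T [1.81 0.11 0.09] g 0.00 q [ 0.25  0.7  -0.96  1.47  0.59  1.28  1.1 ]
{"dx":0.0013,"dy":-0.0067,"dz":0.0004,"turn":-0.0016}
{"dx":-0.0005,"dy":-0.0132,"dz":0.0004,"turn":0.0054}
{"dx":-0.0020,"dy":-0.0199,"dz":0.0004,"turn":0.0123}
{"dx":-0.0031,"dy":-0.0266,"dz":0.0004,"turn":0.0193}
{"dx":-0.0040,"dy":-0.0333,"dz":0.0004,"turn":0.0262}
{"dx":-0.0046,"dy":-0.0401,"dz":0.0004,"turn":0.0332}
{"dx":-0.0049,"dy":-0.0469,"dz":0.0003,"turn":0.0401}
{"dx":-0.0049,"dy":-0.0537,"dz":0.0003,"turn":0.0471}
{"dx":-0.0046,"dy":-0.0604,"dz":0.0003,"turn":0.0540}
{"dx":-0.0040,"dy":-0.0672,"dz":0.0003,"turn":0.0609}
{"dx":-0.0031,"dy":-0.0739,"dz":0.0003,"turn":0.0679}
{"dx":-0.0019,"dy":-0.0806,"dz":0.0003,"turn":0.0748}
```

>>> {"name": "carry_out", "arguments": {
  "increments": [
    {"dx":0.001,"dy":-0.0065,"dz":0,"turn":0},
    {"dx":-0.0005,"dy":-0.013,"dz":0,"turn":0.005},
    {"dx":-0.002,"dy":-0.02,"dz":0,"turn":0.012},
    {"dx":-0.003,"dy":-0.0265,"dz":0,"turn":0.019},
    {"dx":-0.004,"dy":-0.0335,"dz":0,"turn":0.026},
    {"dx":-0.0045,"dy":-0.04,"dz":0,"turn":0.033},
    {"dx":-0.005,"dy":-0.047,"dz":0,"turn":0.04},
    {"dx":-0.005,"dy":-0.0535,"dz":0,"turn":0.047},
    {"dx":-0.0045,"dy":-0.0605,"dz":0,"turn":0.054},
    {"dx":-0.004,"dy":-0.067,"dz":0,"turn":0.061}
  ]
}}

```text
clock: 18.4
tcp_pos: [0.6449, 0.1138, 0.2054]
eef_rot: [-0.133, -3.139, -0.01]
contact_force: [4.6, 8.5, -4.3]
grip_width: -0.0
```

```bash
cat >> cap.py <<'E'
_st=state
def state():
    th=_st(); t=np.radians(th); s=sense(); F=s["contact_force"][:2]
    Fn=F@[-np.sin(t),np.cos(t)]; Fs=F@[np.cos(t),np.sin(t)]
    print("Fn %.2f Fs %.2f torque %.3f ; a=%.3f |F|=%.1f"%(Fn,Fs,.075*Fn-.007*Fs,.326+np.radians((71-th)%360),np.hypot(*F))); return th
E
python3 -c "
from cap import *
th=state()
plan([pose(th-2.5*k) for k in range(1,13)])"
```

```text
theta 358.0 rho 0.0796 yaw-180 -4.8 torque about axis (from tool reaction) 0.571  Frad 6.4
Fn 8.62 Fs 4.32 torque 0.616 ; a=1.600 |F|=9.6
t 18.40 tcp [0.6449 0.1138 0.2054] yaw 175.2 F [ 4.62  8.46 -4.3 ] T [ 1.73 -0.94  0.07] g -0.00 q [ 0.26  0.68 -0.87  1.45  0.53  1.25  0.82]
{"dx":0.0015,"dy":-0.0067,"dz":0.0007,"turn":-0.0009}
{"dx":-0.0002,"dy":-0.0132,"dz":0.0007,"turn":0.0060}
{"dx":-0.0017,"dy":-0.0199,"dz":0.0007,"turn":0.0130}
{"dx":-0.0028,"dy":-0.0266,"dz":0.0006,"turn":0.0199}
{"dx":-0.0037,"dy":-0.0333,"dz":0.0006,"turn":0.0268}
{"dx":-0.0042,"dy":-0.0401,"dz":0.0005,"turn":0.0338}
{"dx":-0.0045,"dy":-0.0469,"dz":0.0005,"turn":0.0407}
{"dx":-0.0045,"dy":-0.0537,"dz":0.0004,"turn":0.0477}
{"dx":-0.0041,"dy":-0.0605,"dz":0.0004,"turn":0.0546}
{"dx":-0.0035,"dy":-0.0672,"dz":0.0004,"turn":0.0616}
{"dx":-0.0026,"dy":-0.0740,"dz":0.0003,"turn":0.0685}
{"dx":-0.0014,"dy":-0.0807,"dz":0.0003,"turn":0.0755}
```

>>> {"name": "carry_out", "arguments": {
  "increments": [
    {"dx":0.001,"dy":-0.0065,"dz":0,"turn":0},
    {"dx":-0.0005,"dy":-0.013,"dz":0,"turn":0.006},
    {"dx":-0.002,"dy":-0.02,"dz":0,"turn":0.013},
    {"dx":-0.003,"dy":-0.0265,"dz":0,"turn":0.02},
    {"dx":-0.004,"dy":-0.0335,"dz":0,"turn":0.027},
    {"dx":-0.0045,"dy":-0.04,"dz":0,"turn":0.034},
    {"dx":-0.0045,"dy":-0.047,"dz":0,"turn":0.041},
    {"dx":-0.0045,"dy":-0.0535,"dz":0,"turn":0.048},
    {"dx":-0.004,"dy":-0.0605,"dz":0,"turn":0.055},
    {"dx":-0.0035,"dy":-0.067,"dz":0,"turn":0.062}
  ]
}}

```text
clock: 19.65
tcp_pos: [0.6459, 0.0828, 0.2056]
eef_rot: [0.738, 3.051, 0.019]
contact_force: [7.2, 5.9, -3.5]
grip_width: 0.003
```

```bash
python3 -c "
from cap import *
th=state()
plan([pose(th-2.5*k) for k in range(1,13)])"
```

```text
theta 335.5 rho 0.0794 yaw-180 -27.2 torque about axis (from tool reaction) 0.551  Frad 6.2
Fn 8.32 Fs 4.10 torque 0.595 ; a=1.993 |F|=9.3
t 19.65 tcp [0.6459 0.0828 0.2056] yaw 152.8 F [ 7.18  5.87 -3.49] T [ 1.21 -1.52  0.05] g 0.00 q [ 0.27  0.65 -0.77  1.47  0.46  1.21  0.53]
{"dx":0.0012,"dy":-0.0067,"dz":0.0011,"turn":-0.0005}
{"dx":-0.0005,"dy":-0.0132,"dz":0.0011,"turn":0.0064}
{"dx":-0.0019,"dy":-0.0199,"dz":0.0010,"turn":0.0133}
{"dx":-0.0031,"dy":-0.0266,"dz":0.0009,"turn":0.0203}
{"dx":-0.0039,"dy":-0.0333,"dz":0.0008,"turn":0.0272}
{"dx":-0.0044,"dy":-0.0401,"dz":0.0007,"turn":0.0342}
{"dx":-0.0047,"dy":-0.0469,"dz":0.0007,"turn":0.0411}
{"dx":-0.0046,"dy":-0.0537,"dz":0.0006,"turn":0.0481}
{"dx":-0.0043,"dy":-0.0605,"dz":0.0005,"turn":0.0550}
{"dx":-0.0036,"dy":-0.0672,"dz":0.0004,"turn":0.0620}
{"dx":-0.0027,"dy":-0.0740,"dz":0.0003,"turn":0.0689}
{"dx":-0.0015,"dy":-0.0807,"dz":0.0002,"turn":0.0758}
```

>>> {"name": "carry_out", "arguments": {
  "increments": [
    {"dx":0.001,"dy":-0.0065,"dz":0.001,"turn":0},
    {"dx":-0.0005,"dy":-0.013,"dz":0.001,"turn":0.006},
    {"dx":-0.002,"dy":-0.02,"dz":0.001,"turn":0.013},
    {"dx":-0.003,"dy":-0.0265,"dz":0.001,"turn":0.02},
    {"dx":-0.004,"dy":-0.0335,"dz":0.001,"turn":0.027},
    {"dx":-0.0045,"dy":-0.04,"dz":0.001,"turn":0.034},
    {"dx":-0.0045,"dy":-0.047,"dz":0.001,"turn":0.041},
    {"dx":-0.0045,"dy":-0.0535,"dz":0.001,"turn":0.048},
    {"dx":-0.004,"dy":-0.0605,"dz":0.001,"turn":0.055},
    {"dx":-0.0035,"dy":-0.067,"dz":0.001,"turn":0.062}
  ]
}}

```text
clock: 20.9
tcp_pos: [0.635, 0.0536, 0.2056]
eef_rot: [1.316, 2.848, 0.027]
contact_force: [8.3, 3.3, -2.2]
grip_width: 0.001
```

```bash
python3 -c "
from cap import *
th=state()
plan([pose(th-2.5*k) for k in range(1,13)])"
```

```text
theta 312.8 rho 0.0794 yaw-180 -49.6 torque about axis (from tool reaction) 0.572  Frad 5.3
Fn 8.36 Fs 3.22 torque 0.604 ; a=2.388 |F|=9.0
t 20.90 tcp [0.635  0.0536 0.2056] yaw 130.4 F [ 8.32  3.32 -2.18] T [ 0.67 -1.73  0.04] g 0.00 q [ 0.28  0.6  -0.68  1.51  0.39  1.15  0.24]
{"dx":0.0012,"dy":-0.0067,"dz":0.0011,"turn":0.0001}
{"dx":-0.0005,"dy":-0.0132,"dz":0.0010,"turn":0.0070}
{"dx":-0.0019,"dy":-0.0199,"dz":0.0009,"turn":0.0140}
{"dx":-0.0030,"dy":-0.0266,"dz":0.0007,"turn":0.0209}
{"dx":-0.0038,"dy":-0.0333,"dz":0.0006,"turn":0.0279}
{"dx":-0.0043,"dy":-0.0401,"dz":0.0005,"turn":0.0348}
{"dx":-0.0046,"dy":-0.0469,"dz":0.0004,"turn":0.0418}
{"dx":-0.0045,"dy":-0.0537,"dz":0.0003,"turn":0.0487}
{"dx":-0.0041,"dy":-0.0605,"dz":0.0002,"turn":0.0557}
{"dx":-0.0034,"dy":-0.0673,"dz":0.0000,"turn":0.0626}
{"dx":-0.0025,"dy":-0.0740,"dz":-0.0001,"turn":0.0695}
{"dx":-0.0012,"dy":-0.0807,"dz":-0.0002,"turn":0.0765}
```

>>> {"name": "carry_out", "arguments": {
  "increments": [
    {"dx":0.001,"dy":-0.0065,"dz":0.001,"turn":0},
    {"dx":-0.0005,"dy":-0.013,"dz":0.001,"turn":0.007},
    {"dx":-0.002,"dy":-0.02,"dz":0.001,"turn":0.014},
    {"dx":-0.003,"dy":-0.0265,"dz":0.001,"turn":0.021},
    {"dx":-0.004,"dy":-0.0335,"dz":0.001,"turn":0.028},
    {"dx":-0.0045,"dy":-0.04,"dz":0.001,"turn":0.035},
    {"dx":-0.0045,"dy":-0.047,"dz":0.001,"turn":0.042},
    {"dx":-0.0045,"dy":-0.0535,"dz":0.001,"turn":0.049},
    {"dx":-0.004,"dy":-0.0605,"dz":0,"turn":0.056},
    {"dx":-0.0035,"dy":-0.067,"dz":0,"turn":0.063}
  ]
}}

```text
clock: 22.15
tcp_pos: [0.6133, 0.031, 0.2057]
eef_rot: [1.853, 2.531, 0.035]
contact_force: [8.6, 1.3, -3.1]
grip_width: -0.003
```

```bash
python3 -c "
from cap import *
import cv2
th=state()
plan([pose(th-2.5*k) for k in range(1,13)])
im=read_camera('wrist');cv2.imwrite('pics/w7.png',im[:,:,::-1])
im=read_camera('scene')[145:295,235:395,::-1];cv2.imwrite('pics/s7.png',cv2.resize(im,(640,600),interpolation=cv2.INTER_CUBIC))
"
```

```text
theta 290.0 rho 0.0791 yaw-180 -72.4 torque about axis (from tool reaction) 0.612  Frad 3.9
Fn 8.51 Fs 1.73 torque 0.626 ; a=2.787 |F|=8.7
t 22.15 tcp [0.6133 0.031  0.2057] yaw 107.6 F [ 8.59  1.28 -3.08] T [ 0.2  -1.67  0.03] g -0.00 q [ 0.27  0.54 -0.58  1.58  0.31  1.09 -0.07]
{"dx":0.0005,"dy":-0.0066,"dz":0.0012,"turn":0.0003}
{"dx":-0.0012,"dy":-0.0132,"dz":0.0011,"turn":0.0072}
{"dx":-0.0026,"dy":-0.0199,"dz":0.0009,"turn":0.0142}
{"dx":-0.0037,"dy":-0.0266,"dz":0.0008,"turn":0.0211}
{"dx":-0.0045,"dy":-0.0333,"dz":0.0006,"turn":0.0281}
{"dx":-0.0050,"dy":-0.0401,"dz":0.0005,"turn":0.0350}
{"dx":-0.0052,"dy":-0.0469,"dz":0.0003,"turn":0.0420}
{"dx":-0.0051,"dy":-0.0537,"dz":0.0002,"turn":0.0489}
{"dx":-0.0047,"dy":-0.0605,"dz":0.0000,"turn":0.0558}
{"dx":-0.0041,"dy":-0.0672,"dz":-0.0001,"turn":0.0628}
{"dx":-0.0031,"dy":-0.0740,"dz":-0.0002,"turn":0.0697}
{"dx":-0.0018,"dy":-0.0806,"dz":-0.0003,"turn":0.0767}
```

View pics/s7.png

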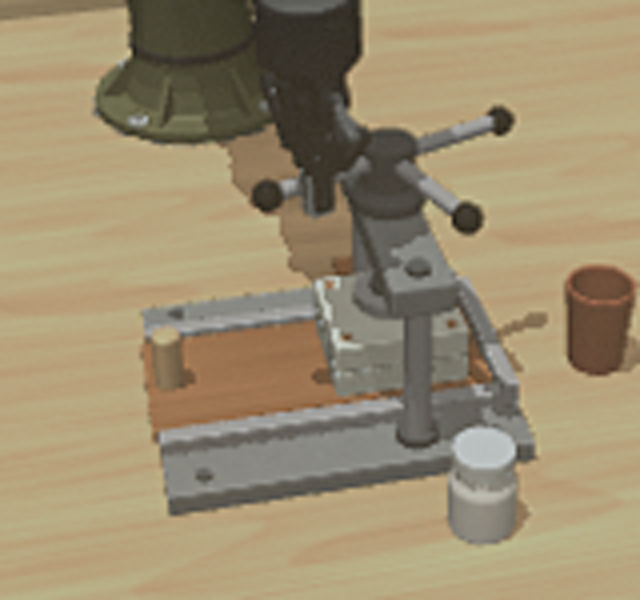

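View pics/w7.png

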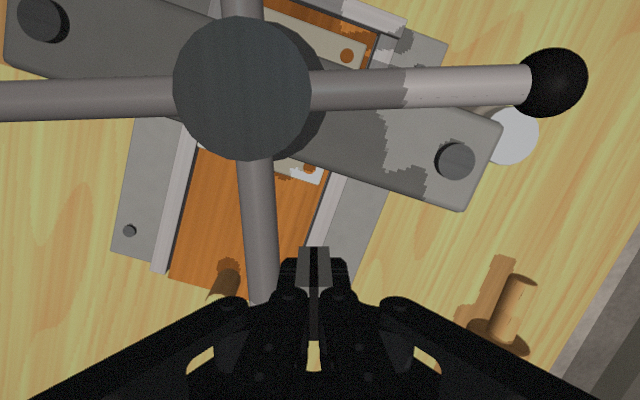

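>>> {"name": "carry_out", "arguments": {
  "increments": [
    {"dx":0.0005,"dy":-0.0065,"dz":0.001,"turn":0},
    {"dx":-0.001,"dy":-0.013,"dz":0.001,"turn":0.007},
    {"dx":-0.0025,"dy":-0.02,"dz":0.001,"turn":0.014},
    {"dx":-0.0035,"dy":-0.0265,"dz":0.001,"turn":0.021},
    {"dx":-0.0045,"dy":-0.0335,"dz":0.001,"turn":0.028},
    {"dx":-0.005,"dy":-0.04,"dz":0.001,"turn":0.035},
    {"dx":-0.005,"dy":-0.047,"dz":0.001,"turn":0.042},
    {"dx":-0.005,"dy":-0.0535,"dz":0.001,"turn":0.049},
    {"dx":-0.0045,"dy":-0.0605,"dz":0,"turn":0.056},
    {"dx":-0.004,"dy":-0.067,"dz":0,"turn":0.063}
  ]
}}

```text
clock: 23.5
tcp_pos: [0.5843, 0.0189, 0.2057]
eef_rot: [2.318, 2.115, 0.042]
contact_force: [8.0, -1.0, -3.8]
grip_width: -0.003
```

```bash
python3 -c "
from cap import *
th=state()
plan([pose(th-2.5*k) for k in range(1,13)])"
```

```text
theta 266.8 rho 0.0785 yaw-180 -95.2 torque about axis (from tool reaction) 0.599  Frad 2.7
Fn 8.07 Fs 0.54 torque 0.601 ; a=3.191 |F|=8.1
t 23.50 tcp [0.5843 0.0189 0.2057] yaw 84.8 F [ 8.03 -0.98 -3.77] T [-0.09 -1.72 -0.03] g -0.00 q [ 0.25  0.48 -0.48  1.67  0.24  1.03 -0.4 ]
{"dx":-0.0008,"dy":-0.0066,"dz":0.0012,"turn":0.0012}
{"dx":-0.0024,"dy":-0.0132,"dz":0.0010,"turn":0.0081}
{"dx":-0.0038,"dy":-0.0198,"dz":0.0008,"turn":0.0151}
{"dx":-0.0048,"dy":-0.0265,"dz":0.0007,"turn":0.0220}
{"dx":-0.0056,"dy":-0.0333,"dz":0.0005,"turn":0.0290}
{"dx":-0.0060,"dy":-0.0401,"dz":0.0004,"turn":0.0359}
{"dx":-0.0062,"dy":-0.0469,"dz":0.0002,"turn":0.0429}
{"dx":-0.0061,"dy":-0.0537,"dz":0.0001,"turn":0.0498}
{"dx":-0.0057,"dy":-0.0604,"dz":-0.0000,"turn":0.0568}
{"dx":-0.0050,"dy":-0.0672,"dz":-0.0002,"turn":0.0637}
{"dx":-0.0039,"dy":-0.0739,"dz":-0.0003,"turn":0.0706}
{"dx":-0.0026,"dy":-0.0806,"dz":-0.0004,"turn":0.0776}
```

>>> {"name": "carry_out", "arguments": {
  "increments": [
    {"dx":-0.001,"dy":-0.0065,"dz":0.001,"turn":0.001},
    {"dx":-0.0025,"dy":-0.013,"dz":0.001,"turn":0.008},
    {"dx":-0.004,"dy":-0.02,"dz":0.001,"turn":0.015},
    {"dx":-0.005,"dy":-0.0265,"dz":0.001,"turn":0.022},
    {"dx":-0.0055,"dy":-0.0335,"dz":0.001,"turn":0.029},
    {"dx":-0.006,"dy":-0.04,"dz":0.001,"turn":0.036},
    {"dx":-0.006,"dy":-0.047,"dz":0.001,"turn":0.043},
    {"dx":-0.006,"dy":-0.0535,"dz":0,"turn":0.05}
  ]
}}

```text
clock: 24.5
tcp_pos: [0.5601, 0.0177, 0.2058]
eef_rot: [2.624, 1.723, 0.05]
contact_force: [7.4, -1.9, -3.8]
grip_width: -0.003
```

```bash
python3 -c "
from cap import *
th=state()
plan([pose(th-2.5*k) for k in range(1,10)])"
```

```text
theta 249.0 rho 0.0782 yaw-180 -113.4 torque about axis (from tool reaction) 0.593  Frad 1.2
Fn 7.62 Fs -0.90 torque 0.578 ; a=3.502 |F|=7.7
t 24.50 tcp [0.5601 0.0177 0.2058] yaw 66.6 F [ 7.44 -1.89 -3.75] T [-0.45 -1.62 -0.06] g -0.00 q [ 0.21  0.43 -0.4   1.74  0.19  0.98 -0.67]
{"dx":-0.0014,"dy":-0.0066,"dz":0.0014,"turn":0.0003}
{"dx":-0.0031,"dy":-0.0131,"dz":0.0013,"turn":0.0072}
{"dx":-0.0045,"dy":-0.0198,"dz":0.0011,"turn":0.0142}
{"dx":-0.0056,"dy":-0.0265,"dz":0.0009,"turn":0.0211}
{"dx":-0.0064,"dy":-0.0332,"dz":0.0008,"turn":0.0280}
{"dx":-0.0069,"dy":-0.0400,"dz":0.0006,"turn":0.0350}
{"dx":-0.0071,"dy":-0.0468,"dz":0.0005,"turn":0.0419}
{"dx":-0.0070,"dy":-0.0536,"dz":0.0004,"turn":0.0489}
{"dx":-0.0067,"dy":-0.0604,"dz":0.0002,"turn":0.0558}
```

>>> {"name": "carry_out", "arguments": {
  "increments": [
    {"dx":-0.0015,"dy":-0.0065,"dz":0.001,"turn":0},
    {"dx":-0.003,"dy":-0.013,"dz":0.001,"turn":0.007},
    {"dx":-0.0045,"dy":-0.02,"dz":0.001,"turn":0.014},
    {"dx":-0.0055,"dy":-0.0265,"dz":0.001,"turn":0.021},
    {"dx":-0.0065,"dy":-0.0335,"dz":0.001,"turn":0.028},
    {"dx":-0.007,"dy":-0.04,"dz":0.001,"turn":0.035},
    {"dx":-0.007,"dy":-0.047,"dz":0.001,"turn":0.042},
    {"dx":-0.007,"dy":-0.0535,"dz":0,"turn":0.049}
  ]
}}

```text
clock: 25.5
tcp_pos: [0.5368, 0.024, 0.2059]
eef_rot: [2.86, 1.297, 0.058]
contact_force: [7.7, -3.8, -3.4]
grip_width: -0.0
```

```bash
python3 -c "
from cap import *
th=state()
plan([pose(th-2.5*k) for k in range(1,10)])"
```

```text
theta 231.1 rho 0.0778 yaw-180 -131.2 torque about axis (from tool reaction) 0.665  Frad 0.5
Fn 8.36 Fs -1.85 torque 0.640 ; a=3.815 |F|=8.6
t 25.50 tcp [0.5368 0.024  0.2059] yaw 48.8 F [ 7.67 -3.81 -3.38] T [-0.69 -1.49 -0.05] g -0.00 q [ 0.15  0.38 -0.33  1.8   0.14  0.94 -0.95]
{"dx":-0.0023,"dy":-0.0065,"dz":0.0017,"turn":0.0005}
{"dx":-0.0039,"dy":-0.0131,"dz":0.0015,"turn":0.0074}
{"dx":-0.0053,"dy":-0.0198,"dz":0.0014,"turn":0.0144}
{"dx":-0.0064,"dy":-0.0265,"dz":0.0012,"turn":0.0213}
{"dx":-0.0072,"dy":-0.0332,"dz":0.0011,"turn":0.0283}
{"dx":-0.0077,"dy":-0.0400,"dz":0.0010,"turn":0.0352}
{"dx":-0.0079,"dy":-0.0468,"dz":0.0009,"turn":0.0421}
{"dx":-0.0078,"dy":-0.0536,"dz":0.0008,"turn":0.0491}
{"dx":-0.0074,"dy":-0.0604,"dz":0.0007,"turn":0.0560}
```

>>> {"name": "carry_out", "arguments": {
  "increments": [
    {"dx":-0.002,"dy":-0.0065,"dz":0.001,"turn":0},
    {"dx":-0.004,"dy":-0.013,"dz":0.001,"turn":0.007},
    {"dx":-0.0055,"dy":-0.02,"dz":0.001,"turn":0.014},
    {"dx":-0.0065,"dy":-0.0265,"dz":0.001,"turn":0.021},
    {"dx":-0.007,"dy":-0.0335,"dz":0.001,"turn":0.028},
    {"dx":-0.0075,"dy":-0.04,"dz":0.001,"turn":0.035}
  ]
}}

```text
clock: 26.25
tcp_pos: [0.5228, 0.0319, 0.206]
eef_rot: [2.987, 0.968, 0.067]
contact_force: [9.7, -6.8, -3.2]
grip_width: 0.001
```

```bash
python3 -c "
from cap import *
th=state()
plan([pose(th-2.5*k) for k in range(1,8)])"
```

```text
theta 219.2 rho 0.0777 yaw-180 -144.1 torque about axis (from tool reaction) 0.918  Frad -0.0
Fn 11.38 Fs -3.20 torque 0.876 ; a=4.023 |F|=11.8
t 26.25 tcp [0.5228 0.0319 0.206 ] yaw 35.9 F [ 9.67 -6.8  -3.19] T [-1.56 -2.   -0.04] g 0.00 q [ 0.1   0.36 -0.28  1.84  0.11  0.92 -1.17]
{"dx":-0.0025,"dy":-0.0065,"dz":0.0018,"turn":-0.0021}
{"dx":-0.0043,"dy":-0.0130,"dz":0.0016,"turn":0.0048}
{"dx":-0.0058,"dy":-0.0197,"dz":0.0015,"turn":0.0118}
{"dx":-0.0070,"dy":-0.0264,"dz":0.0013,"turn":0.0187}
{"dx":-0.0079,"dy":-0.0331,"dz":0.0012,"turn":0.0257}
{"dx":-0.0085,"dy":-0.0399,"dz":0.0011,"turn":0.0326}
{"dx":-0.0088,"dy":-0.0466,"dz":0.0009,"turn":0.0395}
```

>>> {"name": "carry_out", "arguments": {
  "increments": [
    {"dx":-0.0025,"dy":-0.0065,"dz":0.001,"turn":0},
    {"dx":-0.0045,"dy":-0.013,"dz":0.001,"turn":0.005},
    {"dx":-0.006,"dy":-0.02,"dz":0.001,"turn":0.012},
    {"dx":-0.007,"dy":-0.0265,"dz":0.001,"turn":0.019},
    {"dx":-0.008,"dy":-0.0335,"dz":0.001,"turn":0.026},
    {"dx":-0.0085,"dy":-0.04,"dz":0.001,"turn":0.033},
    {"dx":-0.009,"dy":-0.047,"dz":0.001,"turn":0.04}
  ]
}}

```text
clock: 27.12
tcp_pos: [0.5086, 0.0452, 0.2059]
eef_rot: [-3.087, -0.578, -0.076]
contact_force: [8.4, -9.0, -1.9]
grip_width: -0.002
```

```bash
python3 -c "
from cap import *
th=state()
plan([pose(th-2.5*k) for k in range(1,10)])"
```

```text
theta 204.7 rho 0.0774 yaw-180 -158.8 torque about axis (from tool reaction) 0.952  Frad -0.5
Fn 11.71 Fs -3.80 torque 0.905 ; a=4.275 |F|=12.3
t 27.12 tcp [0.5086 0.0452 0.2059] yaw 21.2 F [ 8.35 -9.05 -1.94] T [-1.94 -1.71 -0.16] g -0.00 q [ 0.03  0.33 -0.22  1.88  0.09  0.89 -1.43]
{"dx":-0.0032,"dy":-0.0064,"dz":0.0017,"turn":-0.0028}
{"dx":-0.0050,"dy":-0.0130,"dz":0.0015,"turn":0.0041}
{"dx":-0.0065,"dy":-0.0196,"dz":0.0014,"turn":0.0111}
{"dx":-0.0077,"dy":-0.0263,"dz":0.0013,"turn":0.0180}
{"dx":-0.0087,"dy":-0.0330,"dz":0.0012,"turn":0.0250}
{"dx":-0.0093,"dy":-0.0398,"dz":0.0011,"turn":0.0319}
{"dx":-0.0096,"dy":-0.0466,"dz":0.0010,"turn":0.0389}
{"dx":-0.0097,"dy":-0.0534,"dz":0.0010,"turn":0.0458}
{"dx":-0.0094,"dy":-0.0601,"dz":0.0009,"turn":0.0527}
```

>>> {"name": "carry_out", "arguments": {
  "increments": [
    {"dx":-0.003,"dy":-0.0065,"dz":0.001,"turn":0},
    {"dx":-0.005,"dy":-0.013,"dz":0.001,"turn":0.004},
    {"dx":-0.0065,"dy":-0.0195,"dz":0.001,"turn":0.011},
    {"dx":-0.0075,"dy":-0.0265,"dz":0.001,"turn":0.018},
    {"dx":-0.0085,"dy":-0.033,"dz":0.001,"turn":0.025},
    {"dx":-0.0095,"dy":-0.04,"dz":0.001,"turn":0.032},
    {"dx":-0.0095,"dy":-0.0465,"dz":0.001,"turn":0.039},
    {"dx":-0.0095,"dy":-0.0535,"dz":0.001,"turn":0.046},
    {"dx":-0.0095,"dy":-0.06,"dz":0.001,"turn":0.053}
  ]
}}

```text
clock: 28.25
tcp_pos: [0.4957, 0.0676, 0.2057]
eef_rot: [-3.136, -0.05, -0.081]
contact_force: [5.6, -11.6, 0.6]
grip_width: 0.004
```

```bash
python3 -c "
from cap import *
th=state()
plan([pose(th-2.5*k) for k in range(1,12)])"
```

```text
theta 185.4 rho 0.0770 yaw-180 -178.2 torque about axis (from tool reaction) 0.991  Frad -1.0
Fn 12.11 Fs -4.45 torque 0.940 ; a=4.613 |F|=12.9
t 28.25 tcp [0.4957 0.0676 0.2057] yaw 1.8 F [  5.57 -11.64   0.56] T [-2.44 -1.2  -0.13] g 0.00 q [-0.08  0.31 -0.14  1.91  0.07  0.88 -1.8 ]
{"dx":-0.0040,"dy":-0.0063,"dz":0.0012,"turn":-0.0030}
{"dx":-0.0058,"dy":-0.0129,"dz":0.0012,"turn":0.0040}
{"dx":-0.0073,"dy":-0.0195,"dz":0.0011,"turn":0.0109}
{"dx":-0.0086,"dy":-0.0262,"dz":0.0011,"turn":0.0179}
{"dx":-0.0095,"dy":-0.0329,"dz":0.0010,"turn":0.0248}
{"dx":-0.0102,"dy":-0.0397,"dz":0.0010,"turn":0.0317}
{"dx":-0.0105,"dy":-0.0465,"dz":0.0010,"turn":0.0387}
{"dx":-0.0106,"dy":-0.0533,"dz":0.0011,"turn":0.0456}
{"dx":-0.0103,"dy":-0.0601,"dz":0.0011,"turn":0.0526}
{"dx":-0.0098,"dy":-0.0668,"dz":0.0011,"turn":0.0595}
{"dx":-0.0090,"dy":-0.0736,"dz":0.0012,"turn":0.0665}
```

>>> {"name": "carry_out", "arguments": {
  "increments": [
    {"dx":-0.004,"dy":-0.0065,"dz":0.001,"turn":0},
    {"dx":-0.006,"dy":-0.013,"dz":0.001,"turn":0.003},
    {"dx":-0.0075,"dy":-0.0195,"dz":0.001,"turn":0.01},
    {"dx":-0.0085,"dy":-0.0265,"dz":0.001,"turn":0.016},
    {"dx":-0.0095,"dy":-0.033,"dz":0.001,"turn":0.022},
    {"dx":-0.01,"dy":-0.04,"dz":0.001,"turn":0.028},
    {"dx":-0.0105,"dy":-0.0465,"dz":0.001,"turn":0.034},
    {"dx":-0.0105,"dy":-0.0535,"dz":0.001,"turn":0.04},
    {"dx":-0.0105,"dy":-0.06,"dz":0.001,"turn":0.046}
  ]
}}

```text
clock: 29.38
tcp_pos: [0.4913, 0.0927, 0.2055]
eef_rot: [-3.106, 0.412, -0.085]
contact_force: [4.8, -14.1, 1.1]
grip_width: 0.002
```

```bash
python3 -c "
from cap import *
import cv2
th=state()
plan([pose(th-2.5*k) for k in range(1,14)])
im=read_camera('scene')[145:295,235:395,::-1];cv2.imwrite('pics/s8.png',cv2.resize(im,(640,600),interpolation=cv2.INTER_CUBIC))
im=read_camera('side')[130:280,240:400,::-1];cv2.imwrite('pics/d8.png',cv2.resize(im,(640,600),interpolation=cv2.INTER_CUBIC))
"
```

```text
theta 166.1 rho 0.0763 yaw-180 164.9 torque about axis (from tool reaction) 1.087  Frad -4.2
Fn 12.54 Fs -8.00 torque 0.997 ; a=4.949 |F|=14.9
t 29.38 tcp [0.4913 0.0927 0.2055] yaw -15.1 F [  4.75 -14.09   1.06] T [-2.96 -0.94 -0.23] g 0.00 q [-0.19  0.31 -0.08  1.91  0.05  0.87 -2.13]
{"dx":-0.0053,"dy":-0.0065,"dz":0.0009,"turn":0.0035}
{"dx":-0.0068,"dy":-0.0131,"dz":0.0009,"turn":0.0104}
{"dx":-0.0080,"dy":-0.0198,"dz":0.0009,"turn":0.0174}
{"dx":-0.0090,"dy":-0.0265,"dz":0.0009,"turn":0.0243}
{"dx":-0.0097,"dy":-0.0332,"dz":0.0010,"turn":0.0313}
{"dx":-0.0100,"dy":-0.0400,"dz":0.0011,"turn":0.0382}
{"dx":-0.0101,"dy":-0.0468,"dz":0.0012,"turn":0.0452}
{"dx":-0.0099,"dy":-0.0536,"dz":0.0013,"turn":0.0521}
{"dx":-0.0094,"dy":-0.0604,"dz":0.0014,"turn":0.0590}
{"dx":-0.0086,"dy":-0.0671,"dz":0.0015,"turn":0.0660}
{"dx":-0.0075,"dy":-0.0738,"dz":0.0017,"turn":0.0729}
{"dx":-0.0061,"dy":-0.0805,"dz":0.0018,"turn":0.0799}
{"dx":-0.0044,"dy":-0.0871,"dz":0.0020,"turn":0.0868}
```

View pics/s8.png

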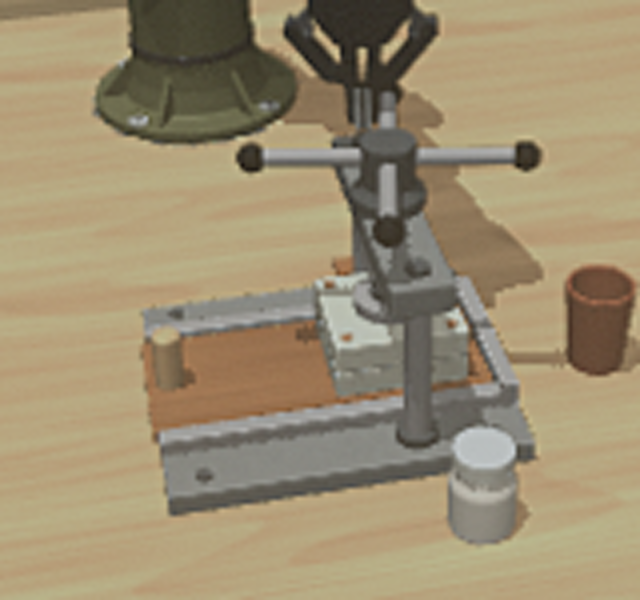

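View pics/d8.png

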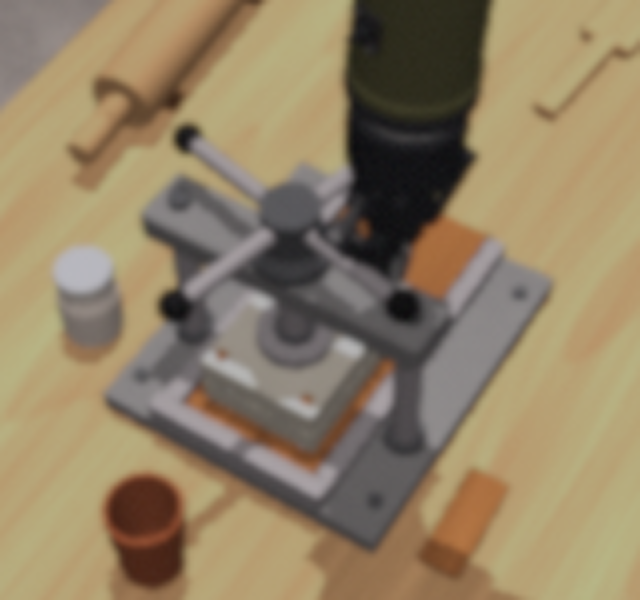

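```bash
cat > ang.py <<'E'
from h import *
from scipy.optimize import least_squares
M={c:camera_model(c) for c in ["scene","side"]}
H=[.5675,.0963]
sb=lambda u,v:(240+u/4,130+v/4); cb=lambda u,v:(235+u/4,145+v/4)
def fit(balls,a0):
    def res(p):
        return np.ravel([proj(c,[H[0]+.106*np.cos(-(p[0]+k*np.pi/2)),H[1]+.106*np.sin(-(p[0]+k*np.pi/2)),.22],M[c])-px for c,px,k in balls])
    q=least_squares(res,[a0]); print(q.x,np.round(q.fun.reshape(-1,2),1))
E
python3 -c "
from ang import *
fit([('side',sb(199,131),0),('side',sb(406,145),1),('side',sb(165,297),3),('side',sb(391,314),2),
('scene',cb(252,151),1),('scene',cb(527,163),3),('scene',cb(400,93),2),('scene',cb(374,230),0)],.33)
fit([('scene',cb(250,157),1),('scene',cb(526,156),3),('scene',cb(389,231),0),('side',sb(187,138),0),('side',sb(175,305),3),('side',sb(402,306),2)],.2)
"
```

```text
[0.33344747] [[-0.6  0. ]
 [-0.4 -0. ]
 [-0.4 -0.2]
 [-0.4 -0.3]
 [-0.2 -0.8]
 [-0.9 -0.9]
 [-0.4 -0.6]
 [-0.7 -0.7]]
[0.23209358] [[-0.2 -0.6]
 [-0.7 -0.9]
 [-0.7 -0.8]
 [-0.5  0.1]
 [-0.4  0.2]
 [-0.2 -0.5]]
```

>>> {"name": "carry_out", "arguments": {
  "increments": [
    {"dx":-0.005,"dy":-0.0065,"dz":0.001,"turn":0.002},
    {"dx":-0.007,"dy":-0.013,"dz":0.001,"turn":0.008},
    {"dx":-0.008,"dy":-0.02,"dz":0.001,"turn":0.014},
    {"dx":-0.009,"dy":-0.0265,"dz":0.001,"turn":0.02},
    {"dx":-0.0095,"dy":-0.033,"dz":0.001,"turn":0.026},
    {"dx":-0.01,"dy":-0.04,"dz":0.001,"turn":0.032},
    {"dx":-0.01,"dy":-0.047,"dz":0.001,"turn":0.038},
    {"dx":-0.01,"dy":-0.0535,"dz":0.001,"turn":0.045},
    {"dx":-0.0095,"dy":-0.06,"dz":0.001,"turn":0.052},
    {"dx":-0.0085,"dy":-0.067,"dz":0.001,"turn":0.059}
  ]
}}

```text
clock: 30.72
tcp_pos: [0.4953, 0.1215, 0.2052]
eef_rot: [-2.971, 0.985, -0.081]
contact_force: [-1.8, -15.0, 4.5]
grip_width: 0.001
```

```bash
python3 -c "
from cap import *
th=state()
plan([pose(th-2.5*k) for k in range(1,5)])
"
```

```text
theta 144.3 rho 0.0768 yaw-180 143.3 torque about axis (from tool reaction) 1.130  Frad -3.4
Fn 13.23 Fs -7.34 torque 1.043 ; a=5.329 |F|=15.1
t 30.73 tcp [0.4953 0.1215 0.2052] yaw -36.7 F [ -1.75 -15.02   4.55] T [-2.99  0.34 -0.2 ] g 0.00 q [-0.31  0.33  0.    1.88  0.03  0.88 -2.53]
{"dx":-0.0042,"dy":-0.0065,"dz":0.0004,"turn":0.0040}
{"dx":-0.0057,"dy":-0.0131,"dz":0.0005,"turn":0.0110}
{"dx":-0.0069,"dy":-0.0198,"dz":0.0006,"turn":0.0179}
{"dx":-0.0079,"dy":-0.0265,"dz":0.0008,"turn":0.0249}
```

>>> {"name": "carry_out", "arguments": {
  "increments": [
    {"dx":0,"dy":0.006,"dz":0,"turn":0},
    {"dx":0,"dy":0.016,"dz":0,"turn":0},
    {"dx":0,"dy":0.03,"dz":0,"turn":0},
    {"dx":0,"dy":0.035,"dz":0,"turn":0},
    {"dx":0,"dy":0.035,"dz":-0.04,"turn":0},
    {"dx":0,"dy":0.035,"dz":-0.1,"turn":0},
    {"dx":0,"dy":0.035,"dz":-0.18,"turn":0},
    {"dx":0,"dy":0.035,"dz":-0.24,"turn":0},
    {"dx":0,"dy":0.035,"dz":-0.24,"turn":0}
  ]
}}

```text
clock: 31.85
tcp_pos: [0.4794, 0.1087, 0.3269]
eef_rot: [-2.968, 0.983, -0.087]
contact_force: [0.5, -0.3, -0.6]
grip_width: -0.001
```

```bash
python3 -c "
from cap import *
import cv2
plan([])
im=read_camera('wrist');cv2.imwrite('pics/w9.png',im[:,:,::-1])
im=read_camera('scene')[145:295,235:395,::-1];cv2.imwrite('pics/s9.png',cv2.resize(im,(640,600),interpolation=cv2.INTER_CUBIC))
im=read_camera('side')[130:280,240:400,::-1];cv2.imwrite('pics/d9.png',cv2.resize(im,(640,600),interpolation=cv2.INTER_CUBIC))
"
```

```text
t 31.85 tcp [0.4794 0.1087 0.3269] yaw -36.7 F [ 0.46 -0.3  -0.56] T [-0.02  0.1  -0.  ] g -0.00 q [-0.29  0.19  0.01  1.71  0.02  1.18 -2.51]
```

View pics/s9.png

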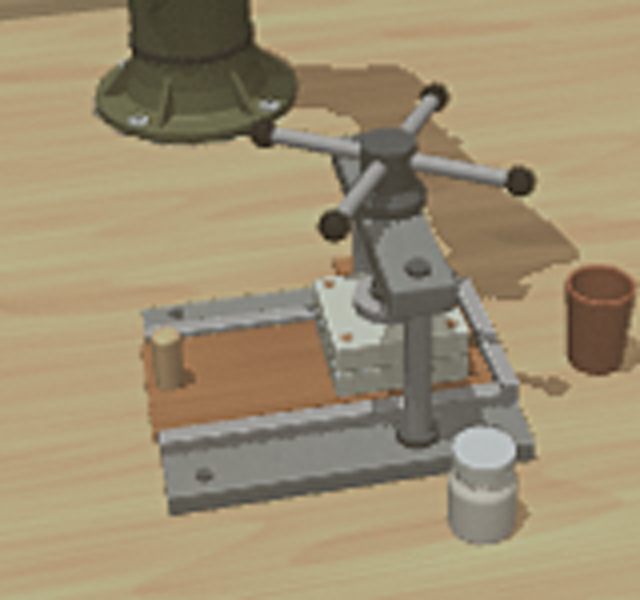

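View pics/d9.png

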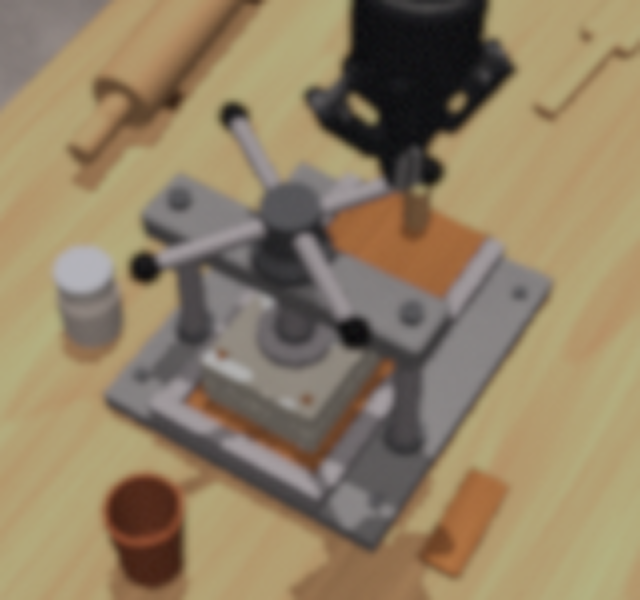

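View pics/w9.png

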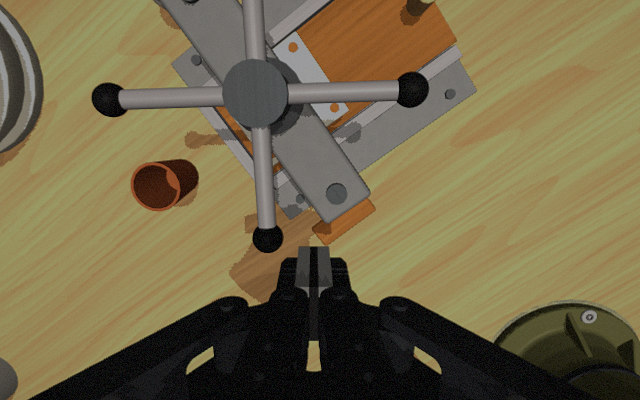

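```bash
python3 -c "
from ang import *
fit([('scene',cb(262,133),1),('scene',cb(520,181),3),('scene',cb(335,226),0),('scene',cb(434,97),2),('side',sb(234,114),0),('side',sb(145,267),3),('side',sb(354,332),2),('side',sb(429,171),1)],.6)
"
```

```text
[0.6066504] [[ 0.1 -0.7]
 [-0.6 -0.7]
 [-0.7 -0.9]
 [-0.5 -0.7]
 [-0.6  0.4]
 [-0.5  0. ]
 [-0.4 -0.1]
 [-0.5 -0.1]]
```

```bash
python3 -c "
from cell import *
print(sign_off(), sense()['clock'])"
```

```text
the job is handed in; nothing more can be done
the job is handed in; nothing more can be done
```

The bat is home against the end stop, and the mould is clamped about a quarter turn past the bite. I let go and handed the job in at about 32 s of the 72 s. The hand-in reports no verdict, and I had no direct reading of the force on the mould.

- **Bat:** I pushed it by the post with the shut fingers, at about 4–5 N while sliding. It stopped dead while the push rose to 11.5 N. In the wrist picture its end lay about 4–4.5 mm beyond the bed plate, where fully home should be 5 mm, so it is within the 2 mm allowed.
- **Capstan:** I pushed one spoke continuously round, clockwise, instead of changing from spoke to spoke. The highest force I read was about 15 N.
- **Bite:** The turning torque held at about 0.6 N m, then rose to about 0.9 N m between capstan angles of 3.8 and 4.0 rad. I put first touch at about 3.78 rad, give or take roughly 0.05.
- **Final clamp:** The torque reached about 1.04 N m, against the 1.05 expected. After letting go, the cameras put the capstan at 5.32 rad, matching the arm's 5.33, so it stayed put. That is about 1.54 rad past first touch. From the figures you gave, I estimate about 86 N on the mould.
- **Things standing around:** The jar, cup and rib looked unmoved in the last pictures. I did not measure them, and the iron and paddle were not checked at the end.

No check failed. The two position estimates of the press differed by about 2–3 mm, roughly the camera calibration error.

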